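# Slide a brass blank over the tray lip and lay it on the engraving stand

## Task

Press on the brass plate lying in the stock tray and slide it out over the tray's open front until about a third of its length overhangs, still lying flat. Then pick it up by the side edges of the overhanging end, lay it flat on the engraving stand's rest, lengthwise and centred, its end against the blue stop, and let go. The blank is polished and the gear is delicate: press firmly enough to carry it along but never harder than about 15 N, lay it down gently, do not drop it, and leave the other things on the bench alone.

Things in the scene. Friction and masses are not known exactly. Their poses are not given: they have to be found in the camera images.
- plate: polished brass blank, a plain rectangular plate 100 (x) x 50 (y) x 3 mm thick, 125 g. Origin: centre of its underside; x along its length, z up. It starts flat on the tray's floor, along it, its front end 3 to 15 mm behind the front lip
- tray: fixed wooden stock tray, origin 0 to 8 mm above the bench (differs each time). Aluminium floor 45 mm above the origin, 130 mm long (x = -65 to +65), 54 mm wide inside. Rails (10 mm thick, 76 mm over all) and rear wall (8 mm) stand 8 mm above the floor, so the plate's edges cannot be gripped in it. Front (-x) end open: a sheer drop to the bench. x from open front to rear wall
- pad (a point): blue sprung pad, 20 mm long, in the tray's +y rail (this point: middle of its face, on the floor). It nips the plate lightly (2 N) against the other rail, so a feather-light finger skids over the plate: it takes about 8 to 13 N of downward press to carry the plate along. Needs no handling
- deck (a joint): the tray's aluminium floor is a stiff sprung deck that sinks straight down under load, 1 mm per 40 N (value in m, 0 unloaded, too fine to read by eye). It must not be pressed harder than about 15 N
- tray_lip (a point): middle of the tray floor's front edge, on the floor surface; axes as the tray's. The plate slides out over it towards -x
- stand: fixed engraving stand: steel base 150 x 110 x 12 mm; on it a black rest 30 mm wide (y), flat top 45 mm above the bench, x = -44 to +50 mm, so fingers can straddle it; at its rear a blue stop 60 mm wide, 12 mm thick, face at x = +50 mm, top 58 mm above the bench (screw heads to 62). Origin: bench height, midway along the seated plate; x towards the stop
- stand_seat (a point): point on top of the stand's rest (45 mm above the bench) where the middle of the plate's underside lies when the plate is centred and its end touches the stop; axes as the stand's
- loupe: bystander: black eyeglass loupe, a cone 32 mm wide and 26 mm tall, between or behind the tray and the stand; origin at its underside. Leave it alone
- holder: bystander: watch movement in a round grey holder, 48 mm wide, 22 mm tall; origin at its underside. Leave it alone
- tweezers: bystander: steel tweezers lying flat, 120 mm long, 8 mm tall; origin at its underside. Leave it alone
- driver: bystander: red-handled screwdriver lying flat, 130 mm long; origin at its underside. Leave it alone
- oil: bystander: small bottle, 34 mm wide, 60 mm tall; origin at its underside. Leave it alone
- cup: bystander: white ceramic bowl, 60 mm wide, 30 mm tall; origin at its underside. Leave it alone
- strap_block: bystander: dark wooden block, 70 x 50 x 22 mm; origin at its underside. Leave it alone
Things that resemble listed ones, but are neither listed nor needed, are in the scene too. There is more than one size of the plate; the one meant has the size given above.

How it is judged:
By the outcome, as a careful person would: the job done as asked, in the order asked, and still so for the second after the job is handed in, with the robot touching nothing.
It also fails if it takes over 61 s, if anything falls off the work surface, if the arm or the gripper's body presses on something with over 40 N, if the wrist force passes 120 N, or if a joint passes its speed limit or range.

## Robot

A 6-joint arm with a two-finger parallel gripper is mounted at the origin on the work surface. World frame = base frame: x ahead of the robot, y to its left, z up, the work surface at z = 0. Lengths are in m, angles in rad, forces in N, time in s.
With the tool pointing down it reaches from about 0.35 to 0.925 m from the base axis. Payload 6.4 kg.
Tool frame: the origin (TCP) lies midway between the tips of the shut fingers; the grasp point (between the pads) lies 19 mm behind it; z points along the fingers, y is the direction in which the jaws open and shut (so a half turn about z gives the same grasp; the last joint's range is limited). The gripper opens to 85 mm and grips with 20 to 120 N. Pads are 22 mm wide; open, the fingers measure 114 mm over their backs; the gripper's body (76 mm by 85 mm) begins 54 mm behind the grasp point. The pads swing forward as they close: fully open they stand 13 mm farther back than shut.
Start: joints at [-1.377, 0.245, 1.558, -0, 1.339, -0.174], TCP at [0.234, -0.607, 0.196] pointing down, gripper open.
Joint ranges: [-3.13, 3.13], [-1.02, 2.26], [0.13, 2.54], [-0.95, 4.09], [0.21, 2.88], [-2.74, 2.74]. Speed limits (rad/s): [2.57, 2.57, 3.14, 3.14, 3.14, 3.14].

## Interface

Orientations are given as a 3x3 rotation matrix whose columns are the frame's x, y, z axes.
In Python, from station import manip gives the robot as it stands.
- The arm moves only by the tool jog_arm, never from a script. Its argument "targets" is a list of rows, each an object with "dp": the shift along the tool's x, y, z in units of 30 mm (1.0 is 30 mm), a list of three; "turn": the turn about the tool's z in units of 5 degrees (1.0 is 5 degrees); "fingers": the gripper command: -1 is shut, 1 is fully open, values between are in proportion. In form: [{"dp": [tx, ty, tz], "turn": turn, "fingers": fingers}, ...]. A call has 1 to 20 rows; each row shifts and turns the commanded pose from where the row before left it, along the tool's axes as they then stand; what a row does not reach is not made up. A row lasts 1/12 s, in which the tool goes at most 41.7 mm and 7.16 degrees, less where a joint would pass 70% of its speed; a pose out of reach is approached as far as the arm can. A call is refused whole if a number of a shift passes 1 or a number of a turn 1, either way. A call with a gripper value outside its range is refused whole. The fingers move at their own pace and stop on an object; "grip_force" is the grip in N (left out, the last holds). Time passes only in rows, so rows that do not move let the fingers close. It gives the time, the measured TCP pose, the force and the opening at its end, in the units of the state.
- manip.observe(): the state, without advancing time (a new reading comes with each control period).
- manip.read_camera(name): name is "side" or "top"; returns (picture, depth): 480x640x3 uint8, red, green, blue; 480x640 float32, m along the optical axis (not along the pixel's ray), 0 where there is no reading.
- manip.camera_info(name): a dict with "camera_matrix" (3x3 intrinsics, pixels), "camera_from_world" (4x4, takes a point from world to camera coordinates). Camera axes: x right, y up, looking along -z (the intrinsics and any distortion apply to the point x, -y, -z); pixel columns grow to the right and rows downward; lengths in m; the calibration is good to about 2 mm. A picture is of the moment at which its call begins. camera_info takes no time and is no camera call.
- manip.finish_job(): hands the job in, once; it reports no verdict.
The state is a dict: "clock": time; "joint_positions": joint angles; "joint_vel": joint speeds; "tau": joint torques, N m; "ee_pos": TCP position; "orientation": TCP orientation; "contact_force": force on the tool from outside, world axes, zero at the start; "torque": the same for the moment, N m; "opening": finger opening in m.
Only numpy, scipy, OpenCV 4.12 (cv2) and the standard library are available. Lean on these libraries where they do the work, as an engineer would, in place of code of your own. Each camera call takes 0.05 s, during which the arm holds its last target. There are 200 camera calls.

## Working session

There is one attempt and no reset: what is moved stays moved. The work goes in short steps, Python scripts to look and compute and a tool call to move; the robot and the scene stay as the last step left them, time stands still between calls to the robot, and variables do not carry over. Pictures are saved under pics/ and viewed, on a budget of 10 in all, crops included, one or two more only if the job needs it, and the job is handed in when it is done.

Besides the shell and the picture viewer there is one more tool, called after "Call:" by a JSON object that holds its "method" and its "body", one argument or row to a line. jog_arm: Moves the arm, as the interface text tells. Its arguments: {"type":"object","properties":{"targets":{"type":"array","items":{"type":"object","properties":{"dp":{"type":"array","items":{"type":"number"}},"turn":{"type":"number"},"fingers":{"type":"number"}}}},"grip_force":{"type":"number"}},"required":["targets"]}

```bash
mkdir -p pics; ls
cat > h.py <<'E'
import numpy as np, cv2
from station import manip
def grab(n,name=None):
    p,d=manip.read_camera(n)
    np.savez('/tmp/%s.npz'%n,p=p,d=d)
    if name: cv2.imwrite('pics/'+name,p[:,:,::-1])
    return p,d
def world(n,d):
    i=manip.camera_info(n);K=np.array(i['camera_matrix']);T=np.linalg.inv(np.array(i['camera_from_world']))
    v,u=np.indices(d.shape)
    X=(u-K[0,2])/K[0,0]*d;Y=(v-K[1,2])/K[1,1]*d
    P=np.stack([X,-Y,-d,np.ones_like(d)],-1)
    return (P@T.T)[...,:3]
E
python3 - <<'E'
from h import *
for n in('top','side'):
    p,d=grab(n,n+'0.png');print(manip.camera_info(n))
s=manip.observe();print({k:np.round(v,3).tolist() for k,v in s.items()})
E
```

```text
pics
{'camera_matrix': array([[516.73143601,   0.        , 325.96569712],
       [  0.        , 516.73143601, 232.56271119],
       [  0.        ,   0.        ,   1.        ]]), 'camera_from_world': array([[-0.09208593, -0.9957436 , -0.00385467,  0.07400635],
       [ 0.97408352, -0.09088463,  0.20712626, -0.60953038],
       [-0.20659498,  0.01531865,  0.97830663, -1.03203331],
       [ 0.        ,  0.        ,  0.        ,  1.        ]])}
{'camera_matrix': array([[523.15641458,   0.        , 319.82330611],
       [  0.        , 523.15641458, 242.07910822],
       [  0.        ,   0.        ,   1.        ]]), 'camera_from_world': array([[-0.94345261, -0.33116358, -0.01509526,  0.5895003 ],
       [ 0.19944325, -0.60338871,  0.77210392, -0.16988267],
       [-0.264801  ,  0.7254328 ,  0.63531699, -1.0128194 ],
       [ 0.        ,  0.        ,  0.        ,  1.        ]])}
{'clock': 0.1, 'joint_positions': [-1.377, 0.246, 1.559, 0.0, 1.339, -0.174], 'joint_vel': [0.0, -0.001, -0.002, 0.001, -0.001, 0.0], 'tau': [-0.0, -43.067, -32.713, -0.0, 0.003, 0.0], 'ee_pos': [0.234, -0.606, 0.195], 'orientation': [[0.933, 0.36, -0.0], [0.36, -0.933, 0.002], [0.0, -0.002, -1.0]], 'contact_force': [-0.23, 0.702, 0.019], 'torque': [0.008, 0.031, 0.019], 'opening': 0.085}
```

View pics/top0.png

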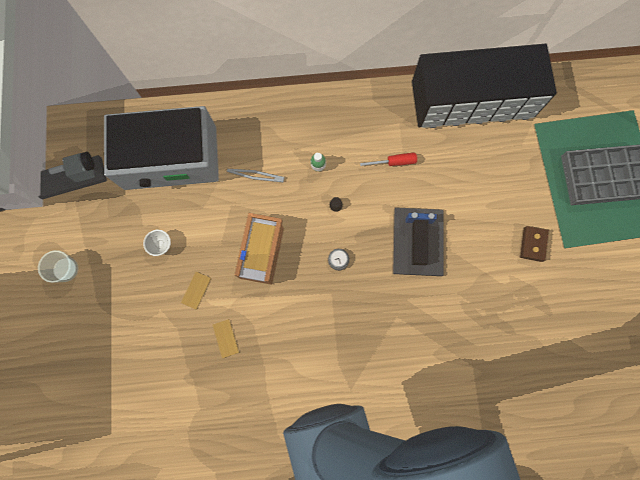

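View pics/side0.png

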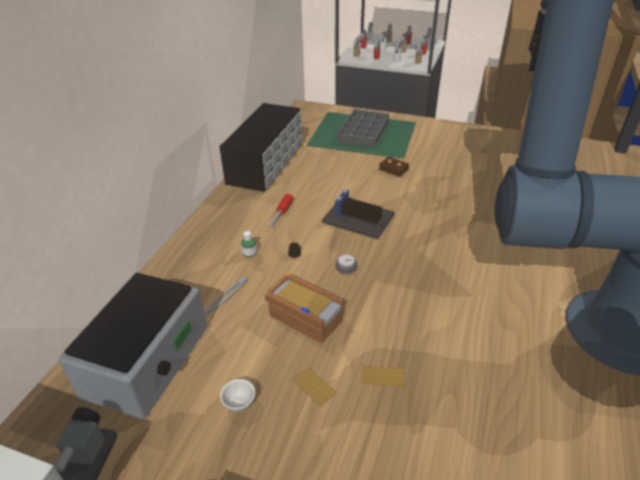

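Candidates for the plate: brass pieces at top (260,248) in the tray, (196,290) and (227,338) loose on the bench. The one in the tray fits. I'll enlarge it to confirm, and check which end of the tray is open.

Run:
```python
from h import *
t=np.load('/tmp/top.npz');s=np.load('/tmp/side.npz')
a=cv2.resize(t['p'][200:295,220:300],(400,475),interpolation=cv2.INTER_CUBIC)
b=cv2.resize(s['p'][265:345,255:355],(400,320),interpolation=cv2.INTER_CUBIC)
c=np.zeros((475,800,3),np.uint8);c[:,:400]=a;c[:320,400:]=b
cv2.imwrite('pics/crop1.png',c[:,:,::-1])
W=world('top',t['d']);np.set_printoptions(precision=4,suppress=True,linewidth=200)
for n,(u,v) in dict(plate=(262,245),front=(255,277),back=(265,217),rest=(422,245),base=(400,262),stop=(422,216),bench=(320,300),holder=(338,259),loupe=(336,204)).items(): print(n,W[v,u])
Z=W[200:290,225:295,2]
print((Z[::5,::5]*1000).astype(int))
WS=world('side',s['d'])
for n,(u,v) in dict(plate=(305,298),front=(330,313),bench=(420,330),rest=(360,209)).items(): print(n,WS[v,u])
```

```text
plate [0.602  0.1556 0.0515]
front [0.5345 0.1745 0.0549]
back [0.6611 0.1444 0.0582]
rest [ 0.571  -0.1852  0.0476]
base [ 0.5439 -0.1393  0.0118]
stop [ 0.6318 -0.1911  0.0589]
bench [0.4783 0.0432 0.0009]
holder [ 0.561  -0.0039  0.0256]
loupe [ 0.6838 -0.0114  0.0278]
[[ 1 -1  0  0  0  2  0 -1 -4  0  0  3  0  0]
 [ 0  0  3  0 -1  0  0  0 -5 -3  0 -3  0 -3]
 [ 0  1 -1 -1  0 -1  0 -6  0  0  0  1  1  3]
 [ 4  0  0 -2  1 60 61 56  1 -1 -1 -2  0 -3]
 [ 2 -1  0  0 -1 57 52 48 49 54 62 58 -2  1]
 [ 0 -1  0  0 56 49 57 51 49 52 56 51  2  1]
 [ 1 -1 -1 -2 59 50 51 53 54 56 58 41 -2  0]
 [-2  2 -2  0 58 51 54 51 51 56 54 28  0  1]
 [ 4  0 -1 -1 57 52 54 54 51 53 54  9  2 -5]
 [ 0  0  0 -1 56 50 53 56 52 52 55  0  0 -2]
 [-2 -2 -1 61 51 53 54 50 55 60 45 -2 -1  2]
 [ 0  1 -2 64 55 56 50 53 51 55 35  0  1  1]
 [ 2 -3  0 56 54 50 51 52 52 58 21 -1 -4  0]
 [ 0  0 -1 59 51 52 52 52 50 56 -1  3 -4 -1]
 [-1  3 59 47 48 48 54 55 54 59  2 -1  1  0]
 [ 1 -1 55 50 48 45 48 48 57 41 -2 -2 -2  2]
 [ 2  0  0  1  0  5 27 48 56 34  0 -2  0 -1]
 [ 1  2 -2  1  3  2  0  2 -2  3  0 -4  0  0]]
plate [0.5982 0.1612 0.0499]
front [0.5397 0.182  0.0486]
bench [ 0.3736  0.1246 -0.0016]
rest [ 0.5814 -0.1719  0.0392]
```

View pics/crop1.png

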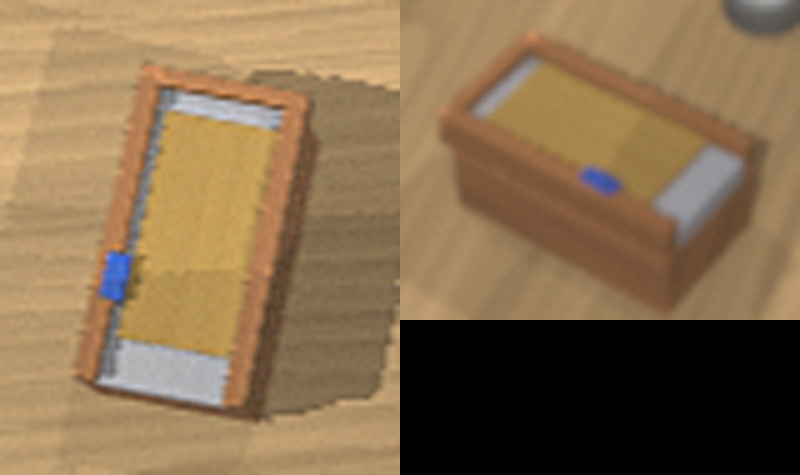

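The piece in the tray is the right one, 100x50 in proportion. Its front (grey floor visible, no wall) is at the bottom of the crop near (165,375), facing the robot; the blue pad is on the left rail at (117,277). Next I'll measure the tray, plate and stand precisely.

```bash
cat > m.py <<'E'
from h import *
np.set_printoptions(precision=4,suppress=True,linewidth=200)
def onplane(n,uv,z):
    i=manip.camera_info(n);K=i['camera_matrix'];T=np.linalg.inv(i['camera_from_world'])
    uv=np.asarray(uv,float).reshape(-1,2)
    r=np.c_[(uv[:,0]-K[0,2])/K[0,0],-(uv[:,1]-K[1,2])/K[1,1],-np.ones(len(uv))]@T[:3,:3].T
    o=T[:3,3];return o+r*((z-o[2])/r[:,2])[:,None]
def rect(n,mask,z):
    c=max(cv2.findContours(mask.astype(np.uint8),0,1)[0],key=cv2.contourArea).reshape(-1,2)
    w=onplane(n,c,z)[:,:2]
    (cx,cy),wh,a=cv2.minAreaRect((w*1000).astype(np.float32))
    if wh[0]<wh[1]: wh=wh[::-1];a+=90
    a=(a+90)%180-90
    return np.array([cx,cy]),np.array(wh),a
def hsv(p): return cv2.cvtColor(p,cv2.COLOR_RGB2HSV).astype(int)
def box(m,b):
    o=np.zeros_like(m);o[b[1]:b[3],b[0]:b[2]]=m[b[1]:b[3],b[0]:b[2]];return o
E
python3 - <<'E'
from m import *
for n,bt,bs in(('top',(225,200,295,295),(385,200,450,280)),('side',(255,265,355,345),(320,180,400,240))):
    t=np.load(f'/tmp/{n}.npz');h=hsv(t['p']);W=world(n,t['d']);H,S,V=h[...,0],h[...,1],h[...,2]
    br=box((H>=17)&(H<=26)&(S>110),bt)&box(W[...,2]>.035,bt)
    br=cv2.morphologyEx(br.astype(np.uint8),cv2.MORPH_OPEN,np.ones((3,3)))>0
    z=np.median(W[br][:,2]);print(n,'plate',br.sum(),z,rect(n,br,.052))
    tr=box(W[...,2]>.045,bt);print(' tray top',rect(n,tr,.058))
    fl=box((S<60)&(V>90),bt)&box(W[...,2]>.035,bt);print(' floor z',np.median(W[fl][:,2]),fl.sum())
    blk=box((V<45)&(W[...,2]>.03),bs);print(' rest',blk.sum(),np.median(W[blk][:,2]),rect(n,blk,.045))
    bl=box((H>100)&(H<125)&(S>120),bs);print(' stop',bl.sum(),np.median(W[bl][:,2]),rect(n,bl,.058))
    ba=box((V<90)&(S<90)&(W[...,2]>.006),bs);print(' base',ba.sum(),rect(n,ba,.012))
    vis=t['p'].copy()
    bench=box(np.ones_like(V)>0,(300,270,400,330));print(' bench z',np.median(W[bench][:,2]))
    for m,c in((br,(255,0,0)),(fl,(0,255,0)),(blk,(255,255,0)),(bl,(255,0,255))): vis[m]=c
    cv2.imwrite(f'/tmp/v_{n}.png',vis[...,::-1])
a=cv2.imread('/tmp/v_top.png')[195:295,225:465];b=cv2.imread('/tmp/v_side.png')[170:350,250:410]
c=np.zeros((600,720,3),np.uint8);c[:300,:]=cv2.resize(a,(720,300),interpolation=0);c[300:,:267]=cv2.resize(b,(267,300),interpolation=0)
a=np.load('/tmp/top.npz')['p'][200:285,385:455,::-1];c[300:,300:547]=cv2.resize(a,(247,300),interpolation=2)
cv2.imwrite('pics/seg.png',c)
E
```

```text
top plate 1044 0.05315794779532812 (array([600.0013, 161.504 ]), array([99.7349, 49.0068]), -15.774017333984375)
 tray top (array([598.554 , 164.6044]), array([139.0288,  77.8545]), -15.890518188476562)
 floor z 0.05024693777347178 431
 rest 4 0.036845449714993594 (array([ 533.5502, -172.1074]), array([0., 0.]), 0.0)
 stop 65 0.05747097633992415 (array([ 631.967 , -192.2452]), array([23.4887,  8.8333]), 84.66133880615234)
 base 2726 (array([ 586.7214, -184.3305]), array([148.988 , 106.7697]), -7.944427490234375)
 bench z -0.00012675050026811352
side plate 877 0.05223354682992043 (array([600.725 , 161.3881]), array([96.9224, 49.9152]), -15.864456176757812)
 tray top (array([598.2485, 171.6179]), array([145.1894,  83.2838]), -16.627662658691406)
 floor z 0.04923397722727996 367
  return _methods._mean(a, axis=axis, dtype=dtype,
  ret = ret.dtype.type(ret / rcount)
Traceback (most recent call last):
  File "m.py", line 9, in rect
    c=max(cv2.findContours(mask.astype(np.uint8),0,1)[0],key=cv2.contourArea).reshape(-1,2)
      ~~~^^^^^^^^^^^^^^^^^^^^^^^^^^^^^^^^^^^^^^^^^^^^^^^^^^^^^^^^^^^^^^^^^^^^
ValueError: max() iterable argument is empty
```

Run:
```python
from m import *
c=np.zeros((450,800,3),np.uint8)
for k,(n,bs) in enumerate((('top',(385,198,455,283)),('side',(315,180,400,242)))):
    t=np.load(f'/tmp/{n}.npz');W=world(n,t['d']);h=hsv(t['p']);V=h[...,2];S=h[...,1];Z=W[...,2]
    d=(S<110)&(V<110)
    for nm,m,z in(('rest',box((Z>.037)&(V<40),bs),.045),('rest2',box((Z>.037)&(V<55),bs),.045),('base',box(d&(Z>.004)|(Z>.03),bs),.012),('stop',box((Z>.05)&(h[...,0]>95)&(h[...,0]<130)&(S>90),bs),.058)):
        if m.sum()>10:
            m=cv2.morphologyEx(m.astype(np.uint8),cv2.MORPH_CLOSE,np.ones((3,3)));print(n,nm,m.sum(),np.median(Z[m>0]),rect(n,m,z))
    u0,v0,u1,v1=bs
    f=400/(u1-u0);a=cv2.resize(t['p'][v0:v1,u0:u1,::-1],None,fx=f,fy=f,interpolation=2)[:450];c[:a.shape[0],400*k:400*k+400]=a[:,:400]
    print(f,np.percentile(V[210:270,395:445],[5,25,50]) if n=='top' else '')
cv2.imwrite('pics/stand.png',c)
```

```text
top rest2 323 0.04477756883405193 (array([ 567.5908, -180.7632]), array([69.0942, 30.1348]), -7.60107421875)
top base 3281 0.012983809475964891 (array([ 587.2553, -183.4901]), array([150.4039, 113.035 ]), -7.933265686035156)
top stop 94 0.05700113766999548 (array([ 631.593 , -193.0305]), array([27.7334, 13.1418]), 74.87361907958984)
5.714285714285714 [54. 64. 82.]
side rest2 299 0.04252093037306137 (array([ 581.2192, -173.097 ]), array([95.2496, 33.9875]), -9.882293701171875)
side base 1864 0.012979562578739001 (array([ 589.5392, -194.9991]), array([161.5576, 155.0081]), -8.460311889648438)
side stop 23 0.05503840233882018 (array([ 628.6301, -188.2979]), array([13.0197,  7.3564]), -72.5326976776123)
4.705882352941177
```

View pics/stand.png

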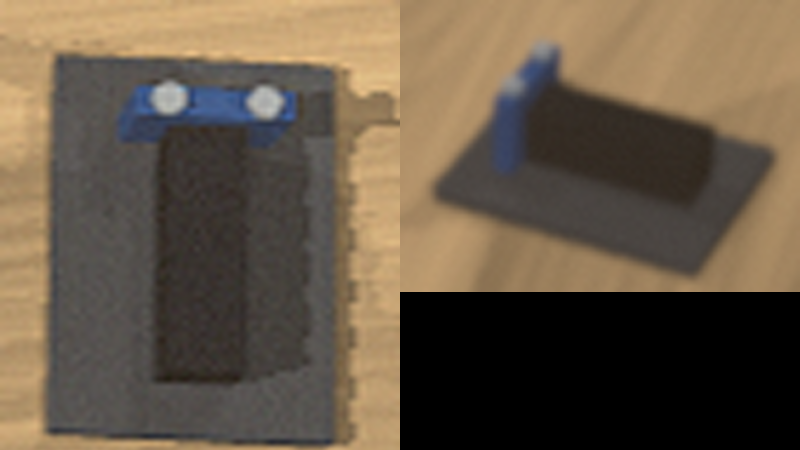

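Run:
```python
from m import *
f=400/70
def P(x,y,z): return onplane('top',[(x+.5)/f-.5+385,(y+.5)/f-.5+198],z)[0]*1000
for n,x,y,z in(('rest backL',161,128,.045),('rest backR',246,128,.045),('rest midL',158,250,.045),('rest midR',245,250,.045),('rest frL',156,370,.045),('rest frR',243,372,.045),('stop TL front',143,115,.058),('stop TR front',294,121,.058),('TL',138,88,.058),('TR',297,93,.058),('base BL',45,430,.012),('BR',333,444,.012),('base TL',55,54,.012),('TR',335,68,.012)):
    print(n,P(x,y,z)[:2])
# edges of rest by brightness profile, rectified on z=.045 plane at yaw -7.9
t=np.load('/tmp/top.npz')['p'];g=t.astype(np.float32).mean(2)
i=manip.camera_info('top');K=i['camera_matrix'];T=i['camera_from_world']
def proj(w):
    c=w@T[:3,:3].T+T[:3,3];return np.stack([K[0,0]*c[...,0]/-c[...,2]+K[0,2],K[1,1]*-c[...,1]/-c[...,2]+K[1,2]],-1)
a=np.radians(-7.9);R=np.array([[np.cos(a),-np.sin(a)],[np.sin(a),np.cos(a)]])
x,y=np.meshgrid(np.arange(-75,76,1.),np.arange(-45,46,1.),indexing='ij')
w=np.stack([x,y],-1)@R.T+[587,-183.5];w=np.concatenate([w,np.full(x.shape+(1,),45)],-1)/1000
m=proj(w).astype(np.float32);r=cv2.remap(g,m[...,0],m[...,1],1)
print('lateral',list(zip(range(-30,31,2),r[40:100].mean(0)[15:76:2].astype(int))))
print('axial',list(zip(range(-75,70,2),r[:,38:50].mean(1)[::2].astype(int))))
```

```text
rest backL [ 628.0354 -172.9344]
rest backR [ 625.0383 -205.0227]
rest midL [ 581.3436 -165.8375]
rest midR [ 578.3081 -198.3957]
rest frL [ 536.1709 -159.3294]
rest frR [ 532.4193 -191.5121]
stop TL front [ 630.7708 -164.3815]
stop TR front [ 623.2092 -220.442 ]
TL [ 641.3097 -163.8205]
TR [ 633.8311 -223.0345]
base BL [ 521.5927 -119.9845]
BR [ 506.064  -228.8748]
base TL [ 668.8495 -141.5246]
TR [ 652.9845 -250.2205]
lateral [(-30, np.int64(65)), (-28, np.int64(65)), (-26, np.int64(65)), (-24, np.int64(65)), (-22, np.int64(64)), (-20, np.int64(64)), (-18, np.int64(61)), (-16, np.int64(54)), (-14, np.int64(51)), (-12, np.int64(52)), (-10, np.int64(51)), (-8, np.int64(52)), (-6, np.int64(51)), (-4, np.int64(51)), (-2, np.int64(51)), (0, np.int64(52)), (2, np.int64(52)), (4, np.int64(51)), (6, np.int64(52)), (8, np.int64(52)), (10, np.int64(52)), (12, np.int64(50)), (14, np.int64(46)), (16, np.int64(48)), (18, np.int64(61)), (20, np.int64(75)), (22, np.int64(79)), (24, np.int64(77)), (26, np.int64(78)), (28, np.int64(80)), (30, np.int64(81))]
axial [(-75, np.int64(80)), (-73, np.int6
[... 757 characters left out ...]
, (1, np.int64(51)), (3, np.int64(52)), (5, np.int64(51)), (7, np.int64(51)), (9, np.int64(55)), (11, np.int64(52)), (13, np.int64(52)), (15, np.int64(51)), (17, np.int64(52)), (19, np.int64(53)), (21, np.int64(53)), (23, np.int64(54)), (25, np.int64(55)), (27, np.int64(53)), (29, np.int64(54)), (31, np.int64(55)), (33, np.int64(53)), (35, np.int64(51)), (37, np.int64(51)), (39, np.int64(51)), (41, np.int64(60)), (43, np.int64(75)), (45, np.int64(90)), (47, np.int64(103)), (49, np.int64(99)), (51, np.int64(101)), (53, np.int64(99)), (55, np.int64(92)), (57, np.int64(87)), (59, np.int64(86)), (61, np.int64(87)), (63, np.int64(89)), (65, np.int64(93)), (67, np.int64(120)), (69, np.int64(168))]
```

Measured: plate centre (600,161) mm, yaw −15.8°, floor z≈50 mm, gap to lip ≈15 mm. Seat (578,−184), yaw ≈ −8°. I'll swing over the plate with the fingers shut.

Call:
{"method": "jog_arm", "body": {
  "targets": [
    {"dp": [0,0,0],"turn": 1,"fingers": -1},
    {"dp": [0,0,0],"turn": 1,"fingers": -1},
    {"dp": [0,0,0],"turn": 1,"fingers": -1},
    {"dp": [0,0,0],"turn": 1,"fingers": -1},
    {"dp": [0,0,0],"turn": 1,"fingers": -1},
    {"dp": [0,0,0],"turn": 1,"fingers": -1},
    {"dp": [0,0,0],"turn": 1,"fingers": -1},
    {"dp": [0,0,0],"turn": 0.38,"fingers": -1},
    {"dp": [0.19,-1,0],"turn": 0,"fingers": -1},
    {"dp": [0.19,-1,0],"turn": 0,"fingers": -1},
    {"dp": [0.19,-1,0],"turn": 0,"fingers": -1},
    {"dp": [0.19,-1,0],"turn": 0,"fingers": -1},
    {"dp": [0.19,-1,0],"turn": 0,"fingers": -1},
    {"dp": [0.19,-1,0],"turn": 0,"fingers": -1},
    {"dp": [0.19,-1,0],"turn": 0,"fingers": -1},
    {"dp": [0.19,-1,0],"turn": 0,"fingers": -1},
    {"dp": [0.19,-1,0],"turn": 0,"fingers": -1},
    {"dp": [0.19,-1,0],"turn": 0,"fingers": -1},
    {"dp": [0.19,-1,0],"turn": 0,"fingers": -1},
    {"dp": [0.19,-1,0],"turn": 0,"fingers": -1}
  ]
}}

```text
clock: 1.77
ee_pos: [0.3979, -0.2772, 0.1956]
orientation: [[0.962, -0.273, -0.0], [-0.273, -0.962, 0.0], [-0.0, -0.0, -1.0]]
contact_force: [0.5, 0.9, -1.0]
opening: 0.0
```

Call:
{"method": "jog_arm", "body": {
  "targets": [
    {"dp": [0.19,-1,0],"turn": 0,"fingers": -1},
    {"dp": [0.19,-1,0],"turn": 0,"fingers": -1},
    {"dp": [0.19,-1,0],"turn": 0,"fingers": -1},
    {"dp": [0.19,-1,0],"turn": 0,"fingers": -1},
    {"dp": [0.19,-1,0],"turn": 0,"fingers": -1},
    {"dp": [0.19,-1,0],"turn": 0,"fingers": -1},
    {"dp": [0.19,-1,0],"turn": 0,"fingers": -1},
    {"dp": [0.19,-1,0],"turn": 0,"fingers": -1},
    {"dp": [0.19,-1,0],"turn": 0,"fingers": -1},
    {"dp": [0.19,-1,0],"turn": 0,"fingers": -1},
    {"dp": [0.19,-1,0],"turn": 0,"fingers": -1},
    {"dp": [0.19,-1,0],"turn": 0,"fingers": -1},
    {"dp": [0.19,-1,0],"turn": 0,"fingers": -1},
    {"dp": [0.19,-1,0],"turn": 0,"fingers": -1},
    {"dp": [0.19,-1,0],"turn": 0,"fingers": -1},
    {"dp": [0.19,-0.9,0],"turn": 0,"fingers": -1},
    {"dp": [0,0,0],"turn": 0,"fingers": -1},
    {"dp": [0,0,0],"turn": 0,"fingers": -1}
  ]
}}

```text
clock: 3.27
ee_pos: [0.6153, 0.1562, 0.1951]
orientation: [[0.963, -0.271, -0.001], [-0.271, -0.963, -0.0], [-0.001, 0.001, -1.0]]
contact_force: [-0.1, -0.2, 0.3]
opening: -0.0002
```

Call:
{"method": "jog_arm", "body": {
  "targets": [
    {"dp": [0,0,0.9],"turn": 0,"fingers": -1},
    {"dp": [0,0,0.9],"turn": 0,"fingers": -1},
    {"dp": [0,0,0.9],"turn": 0,"fingers": -1},
    {"dp": [0,0,0.9],"turn": 0,"fingers": -1},
    {"dp": [0,0,0.5],"turn": 0,"fingers": -1},
    {"dp": [0,0,0.2],"turn": 0,"fingers": -1},
    {"dp": [0,0,0],"turn": 0,"fingers": -1},
    {"dp": [0,0,0],"turn": 0,"fingers": -1}
  ]
}}

```text
clock: 3.93
ee_pos: [0.6159, 0.1546, 0.0678]
orientation: [[0.962, -0.273, 0.001], [-0.273, -0.962, -0.0], [0.001, -0.0, -1.0]]
contact_force: [0.2, 0.3, 0.3]
opening: -0.0002
```

Run:
```python
from m import *
s=manip.observe();print(s['ee_pos'],s['contact_force'])
```

```text
[0.6159 0.1546 0.0678] [0.1713 0.2811 0.3354]
```

Call:
{"method": "jog_arm", "body": {
  "targets": [
    {"dp": [0,0,0.2],"turn": 0,"fingers": -1},
    {"dp": [0,0,0.13],"turn": 0,"fingers": -1},
    {"dp": [0,0,0.05],"turn": 0,"fingers": -1},
    {"dp": [0,0,0],"turn": 0,"fingers": -1},
    {"dp": [0,0,0],"turn": 0,"fingers": -1}
  ]
}}

```text
clock: 4.35
ee_pos: [0.6156, 0.1553, 0.0558]
orientation: [[0.962, -0.273, 0.0], [-0.273, -0.962, 0.0], [0.0, -0.0, -1.0]]
contact_force: [0.3, -0.2, -0.3]
opening: -0.0001
```

Call:
{"method": "jog_arm", "body": {
  "targets": [
    {"dp": [0,0,0.01],"turn": 0,"fingers": -1},
    {"dp": [0,0,0.01],"turn": 0,"fingers": -1},
    {"dp": [0,0,0.01],"turn": 0,"fingers": -1},
    {"dp": [0,0,0],"turn": 0,"fingers": -1}
  ]
}}

```text
clock: 4.68
ee_pos: [0.6156, 0.1553, 0.0547]
orientation: [[0.962, -0.273, 0.0], [-0.273, -0.962, 0.0], [0.0, -0.0, -1.0]]
contact_force: [0.7, 0.0, 0.5]
opening: 0.0002
```

Call:
{"method": "jog_arm", "body": {
  "targets": [
    {"dp": [0,0,0.01],"turn": 0,"fingers": -1},
    {"dp": [0,0,0.01],"turn": 0,"fingers": -1},
    {"dp": [0,0,0],"turn": 0,"fingers": -1}
  ]
}}

```text
clock: 4.93
ee_pos: [0.6155, 0.1552, 0.054]
orientation: [[0.962, -0.273, -0.0], [-0.273, -0.962, -0.0], [-0.0, 0.0, -1.0]]
contact_force: [0.8, -1.0, 0.5]
opening: -0.0001
```

Call:
{"method": "jog_arm", "body": {
  "targets": [
    {"dp": [0,0,0.01],"turn": 0,"fingers": -1},
    {"dp": [0,0,0],"turn": 0,"fingers": -1}
  ]
}}

```text
clock: 5.1
ee_pos: [0.6155, 0.1552, 0.0538]
orientation: [[0.962, -0.273, -0.0], [-0.273, -0.962, 0.0], [-0.0, 0.0, -1.0]]
contact_force: [-0.3, -0.1, 0.9]
opening: 0.0002
```

Call:
{"method": "jog_arm", "body": {
  "targets": [
    {"dp": [0,0,0.01],"turn": 0,"fingers": -1},
    {"dp": [0,0,0],"turn": 0,"fingers": -1}
  ]
}}

```text
clock: 5.27
ee_pos: [0.6155, 0.1552, 0.0534]
orientation: [[0.962, -0.273, -0.0], [-0.273, -0.962, 0.0], [-0.0, -0.0, -1.0]]
contact_force: [0.6, -0.1, 0.2]
opening: -0.0002
```

Call:
{"method": "jog_arm", "body": {
  "targets": [
    {"dp": [0,0,0.01],"turn": 0,"fingers": -1},
    {"dp": [0,0,0],"turn": 0,"fingers": -1}
  ]
}}

```text
clock: 5.43
ee_pos: [0.6155, 0.1552, 0.0531]
orientation: [[0.962, -0.273, -0.0], [-0.273, -0.962, 0.0], [-0.0, -0.0, -1.0]]
contact_force: [-0.1, 0.9, -0.3]
opening: -0.0001
```

Call:
{"method": "jog_arm", "body": {
  "targets": [
    {"dp": [0,0,0.008],"turn": 0,"fingers": -1},
    {"dp": [0,0,0],"turn": 0,"fingers": -1}
  ]
}}

```text
clock: 5.6
ee_pos: [0.6155, 0.1552, 0.0529]
orientation: [[0.962, -0.273, -0.0], [-0.273, -0.962, 0.0], [-0.0, 0.0, -1.0]]
contact_force: [0.7, 0.7, -0.0]
opening: 0.0001
```

Call:
{"method": "jog_arm", "body": {
  "targets": [
    {"dp": [0,0,0.007],"turn": 0,"fingers": -1},
    {"dp": [0,0,0],"turn": 0,"fingers": -1}
  ]
}}

```text
clock: 5.77
ee_pos: [0.6155, 0.1552, 0.0527]
orientation: [[0.962, -0.273, -0.0], [-0.273, -0.962, 0.0], [-0.0, 0.0, -1.0]]
contact_force: [-0.6, -0.2, -0.6]
opening: 0.0003
```

Call:
{"method": "jog_arm", "body": {
  "targets": [
    {"dp": [0,0,0.007],"turn": 0,"fingers": -1},
    {"dp": [0,0,0],"turn": 0,"fingers": -1}
  ]
}}

```text
clock: 5.93
ee_pos: [0.6155, 0.1552, 0.0525]
orientation: [[0.962, -0.273, -0.0], [-0.273, -0.962, 0.0], [-0.0, -0.0, -1.0]]
contact_force: [0.8, 0.0, 0.2]
opening: -0.0004
```

Call:
{"method": "jog_arm", "body": {
  "targets": [
    {"dp": [0,0,0.007],"turn": 0,"fingers": -1},
    {"dp": [0,0,0],"turn": 0,"fingers": -1}
  ]
}}

```text
clock: 6.1
ee_pos: [0.6155, 0.1552, 0.0523]
orientation: [[0.962, -0.273, -0.0], [-0.273, -0.962, 0.0], [-0.0, 0.0, -1.0]]
contact_force: [-0.4, 0.6, -0.5]
opening: 0.0002
```

Call:
{"method": "jog_arm", "body": {
  "targets": [
    {"dp": [0,0,0.005],"turn": 0,"fingers": -1},
    {"dp": [0,0,0],"turn": 0,"fingers": -1}
  ]
}}

```text
clock: 6.27
ee_pos: [0.6155, 0.1552, 0.0521]
orientation: [[0.962, -0.273, -0.0], [-0.273, -0.962, 0.0], [-0.0, -0.0, -1.0]]
contact_force: [-0.6, 0.5, 0.6]
opening: -0.0
```

Call:
{"method": "jog_arm", "body": {
  "targets": [
    {"dp": [0,0,0.006],"turn": 0,"fingers": -1},
    {"dp": [0,0,0],"turn": 0,"fingers": -1}
  ]
}}

```text
clock: 6.43
ee_pos: [0.6155, 0.1552, 0.052]
orientation: [[0.962, -0.273, -0.0], [-0.273, -0.962, -0.0], [-0.0, 0.0, -1.0]]
contact_force: [-0.1, 0.2, 0.3]
opening: -0.0002
```

Call:
{"method": "jog_arm", "body": {
  "targets": [
    {"dp": [0,0,0.005],"turn": 0,"fingers": -1},
    {"dp": [0,0,0],"turn": 0,"fingers": -1}
  ]
}}

```text
clock: 6.6
ee_pos: [0.6155, 0.1552, 0.0518]
orientation: [[0.962, -0.273, -0.0], [-0.273, -0.962, -0.0], [-0.0, 0.0, -1.0]]
contact_force: [-0.5, 0.0, -0.5]
opening: -0.0
```

Call:
{"method": "jog_arm", "body": {
  "targets": [
    {"dp": [0,0,0.006],"turn": 0,"fingers": -1},
    {"dp": [0,0,0],"turn": 0,"fingers": -1}
  ]
}}

```text
clock: 6.77
ee_pos: [0.6155, 0.1552, 0.0516]
orientation: [[0.962, -0.273, -0.0], [-0.273, -0.962, -0.0], [-0.0, 0.0, -1.0]]
contact_force: [0.0, 0.8, -0.4]
opening: -0.0001
```

Call:
{"method": "jog_arm", "body": {
  "targets": [
    {"dp": [0,0,0.005],"turn": 0,"fingers": -1},
    {"dp": [0,0,0],"turn": 0,"fingers": -1}
  ]
}}

```text
clock: 6.93
ee_pos: [0.6155, 0.1552, 0.0515]
orientation: [[0.962, -0.273, -0.0], [-0.273, -0.962, -0.0], [-0.0, 0.0, -1.0]]
contact_force: [-0.8, -0.8, 0.1]
opening: 0.0
```

Call:
{"method": "jog_arm", "body": {
  "targets": [
    {"dp": [0,0,0.006],"turn": 0,"fingers": -1},
    {"dp": [0,0,0],"turn": 0,"fingers": -1}
  ]
}}

```text
clock: 7.1
ee_pos: [0.6155, 0.1552, 0.0513]
orientation: [[0.962, -0.273, -0.0], [-0.273, -0.962, -0.0], [-0.0, 0.0, -1.0]]
contact_force: [0.2, 0.0, -1.2]
opening: 0.0002
```

Call:
{"method": "jog_arm", "body": {
  "targets": [
    {"dp": [0,0,0.005],"turn": 0,"fingers": -1},
    {"dp": [0,0,0],"turn": 0,"fingers": -1}
  ]
}}

```text
clock: 7.27
ee_pos: [0.6155, 0.1552, 0.0512]
orientation: [[0.962, -0.273, 0.0], [-0.273, -0.962, 0.0], [0.0, -0.0, -1.0]]
contact_force: [0.4, -0.0, -0.5]
opening: -0.0001
```

Call:
{"method": "jog_arm", "body": {
  "targets": [
    {"dp": [0,0,0.006],"turn": 0,"fingers": -1},
    {"dp": [0,0,0],"turn": 0,"fingers": -1}
  ]
}}

```text
clock: 7.43
ee_pos: [0.6155, 0.1552, 0.051]
orientation: [[0.962, -0.273, -0.0], [-0.273, -0.962, 0.0], [-0.0, 0.0, -1.0]]
contact_force: [-0.9, 0.5, 1.1]
opening: -0.0003
```

Call:
{"method": "jog_arm", "body": {
  "targets": [
    {"dp": [0,0,0.005],"turn": 0,"fingers": -1},
    {"dp": [0,0,0],"turn": 0,"fingers": -1}
  ]
}}

```text
clock: 7.6
ee_pos: [0.6155, 0.1552, 0.0508]
orientation: [[0.962, -0.273, -0.0], [-0.273, -0.962, -0.0], [-0.0, 0.0, -1.0]]
contact_force: [-0.8, -0.1, 0.3]
opening: 0.0
```

Call:
{"method": "jog_arm", "body": {
  "targets": [
    {"dp": [0,0,0.006],"turn": 0,"fingers": -1},
    {"dp": [0,0,0],"turn": 0,"fingers": -1}
  ]
}}

```text
clock: 7.77
ee_pos: [0.6155, 0.1552, 0.0506]
orientation: [[0.962, -0.273, -0.0], [-0.273, -0.962, 0.0], [-0.0, 0.0, -1.0]]
contact_force: [0.2, -0.1, -0.1]
opening: 0.0002
```

Call:
{"method": "jog_arm", "body": {
  "targets": [
    {"dp": [0,0,0.005],"turn": 0,"fingers": -1},
    {"dp": [0,0,0],"turn": 0,"fingers": -1}
  ]
}}

```text
clock: 7.93
ee_pos: [0.6155, 0.1552, 0.0505]
orientation: [[0.962, -0.273, -0.0], [-0.273, -0.962, -0.0], [-0.0, 0.0, -1.0]]
contact_force: [-0.5, -0.8, 1.1]
opening: -0.0002
```

Call:
{"method": "jog_arm", "body": {
  "targets": [
    {"dp": [0,0,0.006],"turn": 0,"fingers": -1},
    {"dp": [0,0,0],"turn": 0,"fingers": -1}
  ]
}}

```text
clock: 8.1
ee_pos: [0.6155, 0.1552, 0.0503]
orientation: [[0.962, -0.273, -0.0], [-0.273, -0.962, -0.0], [-0.0, 0.0, -1.0]]
contact_force: [-0.3, -0.3, -0.1]
opening: 0.0002
```

Call:
{"method": "jog_arm", "body": {
  "targets": [
    {"dp": [0,0,0.005],"turn": 0,"fingers": -1},
    {"dp": [0,0,0],"turn": 0,"fingers": -1}
  ]
}}

```text
clock: 8.27
ee_pos: [0.6155, 0.1552, 0.0502]
orientation: [[0.962, -0.273, -0.0], [-0.273, -0.962, 0.0], [-0.0, 0.0, -1.0]]
contact_force: [0.5, 0.3, -0.5]
opening: 0.0
```

Call:
{"method": "jog_arm", "body": {
  "targets": [
    {"dp": [0,0,0.006],"turn": 0,"fingers": -1},
    {"dp": [0,0,0],"turn": 0,"fingers": -1}
  ]
}}

```text
clock: 8.43
ee_pos: [0.6155, 0.1552, 0.05]
orientation: [[0.962, -0.273, -0.0], [-0.273, -0.962, 0.0], [-0.0, 0.0, -1.0]]
contact_force: [0.5, 0.4, 0.1]
opening: 0.0001
```

Call:
{"method": "jog_arm", "body": {
  "targets": [
    {"dp": [0,0,0.005],"turn": 0,"fingers": -1},
    {"dp": [0,0,0],"turn": 0,"fingers": -1}
  ]
}}

```text
clock: 8.6
ee_pos: [0.6155, 0.1552, 0.0498]
orientation: [[0.962, -0.273, -0.0], [-0.273, -0.962, 0.0], [-0.0, -0.0, -1.0]]
contact_force: [0.6, -0.0, 0.1]
opening: -0.0002
```

Run:
```python
from m import *
p,d=grab('side')
c=cv2.resize(p[225:365,235:375],(560,560),interpolation=2);cv2.imwrite('pics/press1.png',c[...,::-1])
W=world('side',d)
for (u,v) in((290,290),(285,293),(330,313),(318,309),(420,330)): print(u,v,W[v-1:v+2,u-1:u+2].reshape(-1,3).mean(0))
```

```text
290 290 [0.6335 0.1516 0.0518]
285 293 [0.6045 0.2367 0.1334]
330 313 [0.5396 0.1822 0.0488]
318 309 [0.5634 0.1831 0.0526]
420 330 [ 0.3736  0.1245 -0.0018]
```

View pics/press1.png

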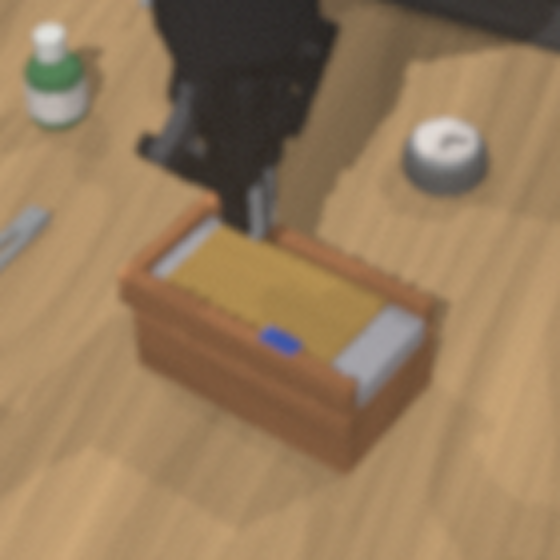

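The side view shows the fingertips apparently ending at crop (258,237), near the far rail rather than mid-plate. I'll check that against the TCP reading.

Run:
```python
from m import *
print('tip px on plate plane',onplane('side',[258/4+235,237/4+225],.052))
for n in('side','top'):
    i=manip.camera_info(n);K=i['camera_matrix'];T=i['camera_from_world']
    for w in([.6155,.1552,.0498],[.6155,.1552,.0998]):
        c=T[:3,:3]@np.array(w)+T[:3,3];print(n,K[0,0]*c[0]/-c[2]+K[0,2],K[1,1]*c[1]/c[2]+K[1,2])
t=np.load('/tmp/side.npz');W=world('side',t['d'])
# gripper points low
m=box((W[...,2]>.05)&(hsv(t['p'])[...,1]<90)&(W[...,2]<.13),(265,225,330,290))
P=W[m];o=np.argsort(P[:,2]);print(m.sum(),P[o[::12]][:25])
s=manip.observe();print(s['ee_pos'],s['joint_positions'])
```

```text
tip px on plate plane [[0.6214 0.1306 0.052 ]]
side 297.8422091464788 293.9700960793924
side 296.74889699188816 275.41842516072836
top 261.890962435948 238.9851048406048
top 258.8378193743084 234.2292760898612
214 [[0.6543 0.1326 0.0501]
 [0.6597 0.1508 0.0512]
 [0.6562 0.1382 0.0518]
 [0.648  0.126  0.0544]
 [0.6035 0.1542 0.0905]
 [0.6108 0.1665 0.0941]
 [0.6205 0.1674 0.0972]
 [0.6053 0.1645 0.0992]
 [0.606  0.1571 0.1028]
 [0.6138 0.1732 0.1045]
 [0.6214 0.1691 0.1063]
 [0.6213 0.1691 0.1089]
 [0.6129 0.1694 0.1117]
 [0.6136 0.1725 0.1142]
 [0.6055 0.162  0.1176]
 [0.6037 0.1558 0.1203]
 [0.6016 0.1556 0.1258]
 [0.6056 0.1658 0.1284]]
[0.6155 0.1552 0.0498] [0.0687 0.3737 1.6848 0.     1.0832 1.9157]
```

Run:
```python
from m import *
t=np.load('/tmp/side.npz');p=t['p'];W=world('side',t['d'])
a=cv2.resize(p[250:300,270:330],(720,600),interpolation=2)
i=manip.camera_info('side');K=i['camera_matrix'];T=i['camera_from_world']
for z in(.05,.06,.07,.08,.09,.10):
    c=T[:3,:3]@np.array([.6155,.1552,z])+T[:3,3];u=K[0,0]*c[0]/-c[2]+K[0,2];v=K[1,1]*c[1]/c[2]+K[1,2]
    cv2.circle(a,(int((u+.5-270)*12),int((v+.5-250)*12)),3,(255,0,0),-1)
cv2.imwrite('pics/tip.png',a[...,::-1])
for v in range(268,298,2): print(v,[tuple((W[v,u]*1000).astype(int)) for u in (293,297,300)], p[v,297],p[v,300])
```

```text
268 [(np.int64(613), np.int64(174), np.int64(136)), (np.int64(607), np.int64(171), np.int64(135)), (np.int64(605), np.int64(161), np.int64(127))] [50 45 39] [65 60 57]
270 [(np.int64(610), np.int64(181), np.int64(138)), (np.int64(607), np.int64(170), np.int64(129)), (np.int64(605), np.int64(160), np.int64(121))] [55 49 43] [74 69 67]
272 [(np.int64(610), np.int64(183), np.int64(135)), (np.int64(606), np.int64(172), np.int64(126)), (np.int64(605), np.int64(162), np.int64(117))] [78 76 74] [93 90 88]
274 [(np.int64(615), np.int64(173), np.int64(119)), (np.int64(610), np.int64(164), np.int64(113)), (np.int64(605), np.int64(161), np.int64(112))] [94 91 91] [98 95 95]
276 [(np.int64(616), np.int64(171), np.int64(112)), (np.int64(611), np.int64(164), np.int64(107)), (np.int64(606), np.int64(160), np.int64(106))] [86 84 83] [100  98  97]
278 [(np.int64(616), np.int64(171), np.int64(107)), (np.int64(610), np.int64(165), np.int64(103)), (np.int64(606), np.int64(161), np.int64(101))] [87 84 83] [104 102 100]
280 [(np.int64(617), np.int64(168), np.int64(99)), (np.int64(611), np.int64(164), np.i
[... 746 characters left out ...]
9] [174 140  80]
290 [(np.int64(626), np.int64(152), np.int64(54)), (np.int64(619), np.int64(148), np.int64(53)), (np.int64(614), np.int64(145), np.int64(51))] [174 139  79] [174 139  80]
292 [(np.int64(625), np.int64(155), np.int64(51)), (np.int64(618), np.int64(152), np.int64(52)), (np.int64(613), np.int64(148), np.int64(49))] [177 141  82] [174 140  79]
294 [(np.int64(623), np.int64(159), np.int64(51)), (np.int64(615), np.int64(158), np.int64(52)), (np.int64(610), np.int64(156), np.int64(52))] [174 139  79] [177 140  81]
296 [(np.int64(621), np.int64(165), np.int64(51)), (np.int64(614), np.int64(162), np.int64(51)), (np.int64(608), np.int64(162), np.int64(53))] [172 137  79] [172 137  78]
```

View pics/tip.png

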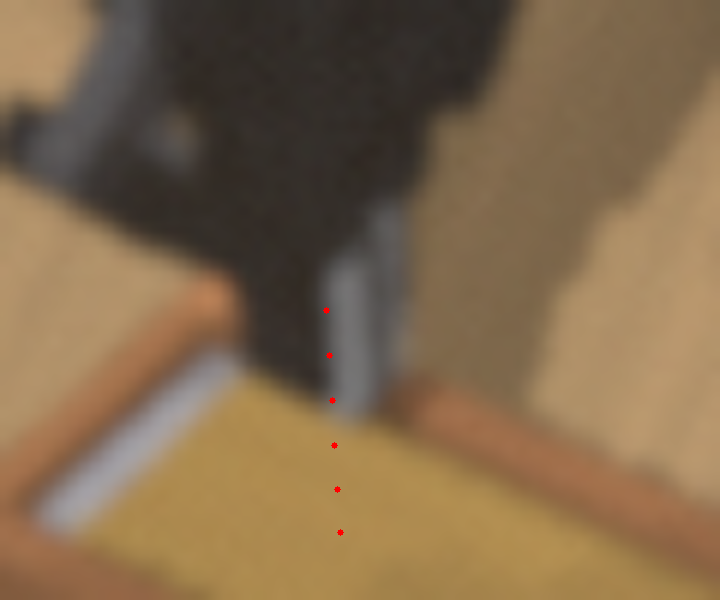

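The tips end at image row 284, z≈0.08 by depth, with clear air below them. So the real fingertips are about 28 mm above the plate although the reported TCP z is 0.050. That explains the zero force. I'll lower partway and measure again.

Call:
{"method": "jog_arm", "body": {
  "targets": [
    {"dp": [0,0,0.15],"turn": 0,"fingers": -1},
    {"dp": [0,0,0.15],"turn": 0,"fingers": -1},
    {"dp": [0,0,0.1],"turn": 0,"fingers": -1},
    {"dp": [0,0,0.1],"turn": 0,"fingers": -1},
    {"dp": [0,0,0],"turn": 0,"fingers": -1}
  ]
}}

```text
clock: 9.07
ee_pos: [0.6148, 0.1551, 0.0337]
orientation: [[0.962, -0.273, -0.002], [-0.273, -0.962, -0.0], [-0.002, 0.001, -1.0]]
contact_force: [-0.5, 0.6, 0.4]
opening: 0.0002
```

```bash
cat > tip.py <<'E'
from m import *
p,d=grab('side');W=world('side',d);s=manip.observe();print(s['ee_pos'],s['contact_force'])
for v in range(278,300): print(v,[tuple((W[v,u]*1000).astype(int).tolist()) for u in (294,297,300)], p[v,297],p[v,300])
E
python3 tip.py
```

```text
[0.6151 0.1552 0.0342] [-0.0187  0.3349  0.3098]
278 [(608, 185, 122), (607, 173, 112), (605, 162, 102)] [64 59 55] [100  97  97]
279 [(609, 183, 117), (610, 165, 101), (606, 162, 99)] [72 67 65] [108 106 105]
280 [(614, 170, 101), (611, 165, 98), (606, 162, 96)] [76 72 70] [112 110 109]
281 [(615, 170, 98), (610, 166, 96), (606, 162, 94)] [74 69 68] [111 109 108]
282 [(615, 170, 96), (610, 166, 94), (605, 163, 93)] [72 69 66] [111 110 110]
283 [(615, 171, 94), (611, 166, 91), (606, 162, 89)] [69 64 61] [110 108 108]
284 [(615, 171, 92), (610, 167, 89), (606, 161, 85)] [69 65 62] [113 111 110]
285 [(616, 169, 87), (611, 166, 85), (606, 162, 83)] [67 64 61] [112 110 110]
286 [(615, 170, 85), (611, 167, 84), (607, 161, 79)] [66 61 57] [113 110 111]
287 [(616, 169, 82), (609, 169, 84), (605, 166, 82)] [64 60 56] [112 110 110]
288 [(617, 166, 75), (610, 168, 80), (606, 163, 76)] [71 66 60] [116 113 112]
289 [(617, 166, 73), (611, 167, 76), (605, 165, 75)] [98 85 71] [122 115 108]
290 [(625, 150, 52), (613, 162, 68), (606, 164, 72)] [135 114  83] [132 117  98]
291 [(624, 151, 51), (618, 151, 53), (614, 146, 50)] [163 133  86] [151 126  85]
292 [(623, 154, 52), (617, 154, 54), (612, 150, 51)] [174 140  82] [167 134  78]
293 [(622, 156, 51), (617, 155, 51), (611, 154, 53)] [175 139  80] [171 136  78]
294 [(622, 159, 51), (616, 157, 51), (610, 154, 50)] [170 135  76] [167 132  76]
295 [(620, 163, 53), (614, 161, 53), (608, 160, 54)] [164 131  76] [164 131  75]
296 [(620, 162, 49), (614, 163, 52), (608, 160, 51)] [162 129  74] [161 130  74]
297 [(618, 168, 53), (613, 164, 51), (607, 163, 51)] [163 130  75] [162 130  75]
298 [(616, 172, 54), (612, 166, 50), (606, 165, 51)] [166 133  77] [161 128  73]
299 [(616, 173, 52), (611, 169, 50), (604, 171, 54)] [166 133  76] [164 130  76]
```

Call:
{"method": "jog_arm", "body": {
  "targets": [
    {"dp": [0,0,0.15],"turn": 0,"fingers": -1},
    {"dp": [0,0,0.12],"turn": 0,"fingers": -1},
    {"dp": [0,0,0.1],"turn": 0,"fingers": -1},
    {"dp": [0,0,0],"turn": 0,"fingers": -1},
    {"dp": [0,0,0],"turn": 0,"fingers": -1}
  ]
}}

```text
clock: 9.53
ee_pos: [0.6153, 0.1552, 0.0234]
orientation: [[0.962, -0.273, -0.001], [-0.273, -0.962, -0.0], [-0.001, 0.0, -1.0]]
contact_force: [-0.3, -0.5, 0.6]
opening: 0.0002
```

```bash
python3 tip.py | sed -n '1p;12,22p'
```

```text
[0.6155 0.1552 0.0237] [-0.0076  0.1143  0.446 ]
288 [(615, 171, 81), (611, 165, 77), (607, 162, 75)] [68 64 60] [112 111 111]
289 [(615, 171, 78), (611, 167, 76), (606, 164, 75)] [69 64 61] [111 109 109]
290 [(616, 171, 75), (610, 168, 74), (606, 163, 71)] [64 59 55] [113 111 110]
291 [(617, 168, 70), (611, 167, 70), (606, 163, 68)] [64 59 55] [112 111 111]
292 [(617, 169, 68), (612, 166, 66), (606, 165, 68)] [72 65 58] [114 111 109]
293 [(622, 158, 53), (611, 167, 64), (606, 165, 65)] [98 85 69] [121 112 104]
294 [(621, 161, 53), (612, 165, 59), (607, 163, 60)] [125 103  74] [135 117  94]
295 [(621, 160, 50), (614, 162, 53), (608, 160, 54)] [141 115  71] [149 122  82]
296 [(618, 167, 54), (614, 161, 50), (609, 159, 49)] [148 118  68] [159 129  76]
297 [(617, 169, 54), (612, 166, 53), (607, 163, 51)] [152 120  69] [161 128  74]
298 [(617, 170, 52), (612, 167, 51), (605, 168, 54)] [158 126  73] [162 129  74]
```

Call:
{"method": "jog_arm", "body": {
  "targets": [
    {"dp": [0,0,0.06],"turn": 0,"fingers": -1},
    {"dp": [0,0,0.04],"turn": 0,"fingers": -1},
    {"dp": [0,0,0.02],"turn": 0,"fingers": -1},
    {"dp": [0,0,0],"turn": 0,"fingers": -1}
  ]
}}

```text
clock: 9.92
ee_pos: [0.6154, 0.1552, 0.02]
orientation: [[0.962, -0.273, -0.0], [-0.273, -0.962, -0.0], [-0.0, 0.0, -1.0]]
contact_force: [0.4, -0.1, -0.5]
opening: -0.0001
```

```bash
python3 tip.py | sed -n '1p;16,22p'
```

```text
[0.6155 0.1552 0.0201] [0.799  0.0613 0.5133]
292 [(618, 167, 65), (611, 166, 67), (606, 164, 66)] [65 60 56] [112 110 111]
293 [(617, 169, 65), (612, 166, 64), (607, 162, 61)] [68 62 57] [117 114 112]
294 [(617, 169, 63), (612, 166, 61), (606, 164, 61)] [87 76 64] [122 114 107]
295 [(619, 164, 54), (613, 164, 56), (607, 164, 58)] [115  97  72] [131 115  94]
296 [(619, 165, 52), (613, 163, 53), (608, 161, 52)] [137 112  73] [147 122  83]
297 [(618, 168, 53), (613, 165, 52), (607, 164, 53)] [148 119  71] [155 125  74]
298 [(617, 169, 51), (612, 166, 50), (606, 167, 53)] [151 120  69] [161 128  73]
```

Call:
{"method": "jog_arm", "body": {
  "targets": [
    {"dp": [0,0,0.02],"turn": 0,"fingers": -1},
    {"dp": [0,0,0.01],"turn": 0,"fingers": -1},
    {"dp": [0,0,0],"turn": 0,"fingers": -1}
  ]
}}

```text
clock: 10.22
ee_pos: [0.6155, 0.1552, 0.0192]
orientation: [[0.962, -0.273, -0.0], [-0.273, -0.962, -0.0], [-0.0, 0.0, -1.0]]
contact_force: [-0.5, -0.6, 0.8]
opening: -0.0002
```

Call:
{"method": "jog_arm", "body": {
  "targets": [
    {"dp": [0,0,0.008],"turn": 0,"fingers": -1},
    {"dp": [0,0,0],"turn": 0,"fingers": -1}
  ]
}}

```text
clock: 10.38
ee_pos: [0.6155, 0.1552, 0.019]
orientation: [[0.962, -0.273, -0.0], [-0.273, -0.962, -0.0], [-0.0, 0.0, -1.0]]
contact_force: [0.1, 0.0, -0.1]
opening: 0.0004
```

Call:
{"method": "jog_arm", "body": {
  "targets": [
    {"dp": [0,0,0.007],"turn": 0,"fingers": -1},
    {"dp": [0,0,0],"turn": 0,"fingers": -1}
  ]
}}

```text
clock: 10.55
ee_pos: [0.6155, 0.1552, 0.0188]
orientation: [[0.962, -0.273, -0.0], [-0.273, -0.962, -0.0], [-0.0, 0.0, -1.0]]
contact_force: [-0.1, 0.3, 0.5]
opening: 0.0002
```

Call:
{"method": "jog_arm", "body": {
  "targets": [
    {"dp": [0,0,0.005],"turn": 0,"fingers": -1},
    {"dp": [0,0,0],"turn": 0,"fingers": -1}
  ]
}}

```text
clock: 10.72
ee_pos: [0.6155, 0.1552, 0.0186]
orientation: [[0.962, -0.273, -0.0], [-0.273, -0.962, 0.0], [-0.0, -0.0, -1.0]]
contact_force: [-0.2, 0.4, 0.8]
opening: -0.0001
```

Continuing with fine steps, two calls per batch.

Call:
{"method": "jog_arm", "body": {
  "targets": [
    {"dp": [0,0,0.007],"turn": 0,"fingers": -1},
    {"dp": [0,0,0],"turn": 0,"fingers": -1}
  ]
}}

```text
clock: 10.88
ee_pos: [0.6155, 0.1552, 0.0184]
orientation: [[0.962, -0.273, -0.0], [-0.273, -0.962, 0.0], [-0.0, 0.0, -1.0]]
contact_force: [-0.8, -1.0, -0.5]
opening: 0.0002
```

Call:
{"method": "jog_arm", "body": {
  "targets": [
    {"dp": [0,0,0.005],"turn": 0,"fingers": -1},
    {"dp": [0,0,0],"turn": 0,"fingers": -1}
  ]
}}

```text
clock: 11.05
ee_pos: [0.6155, 0.1552, 0.0183]
orientation: [[0.962, -0.273, -0.0], [-0.273, -0.962, -0.0], [-0.0, 0.0, -1.0]]
contact_force: [-0.2, 0.2, 1.0]
opening: -0.0002
```

Call:
{"method": "jog_arm", "body": {
  "targets": [
    {"dp": [0,0,0.007],"turn": 0,"fingers": -1},
    {"dp": [0,0,0],"turn": 0,"fingers": -1}
  ]
}}

```text
clock: 11.22
ee_pos: [0.6156, 0.1552, 0.0182]
orientation: [[0.962, -0.273, 0.0], [-0.273, -0.962, 0.0], [0.0, -0.0, -1.0]]
contact_force: [0.2, 0.2, 0.6]
opening: 0.0
```

Call:
{"method": "jog_arm", "body": {
  "targets": [
    {"dp": [0,0,0.005],"turn": 0,"fingers": -1},
    {"dp": [0,0,0],"turn": 0,"fingers": -1}
  ]
}}

```text
clock: 11.38
ee_pos: [0.6157, 0.1552, 0.0182]
orientation: [[0.962, -0.273, 0.0], [-0.273, -0.962, -0.0], [0.0, -0.0, -1.0]]
contact_force: [0.2, 0.9, 1.7]
opening: -0.0003
```

Call:
{"method": "jog_arm", "body": {
  "targets": [
    {"dp": [0,0,0.006],"turn": 0,"fingers": -1},
    {"dp": [0,0,0],"turn": 0,"fingers": -1},
    {"dp": [0,0,0],"turn": 0,"fingers": -1}
  ]
}}

```text
clock: 11.63
ee_pos: [0.6157, 0.1552, 0.0181]
orientation: [[0.962, -0.273, 0.0], [-0.273, -0.962, 0.0], [0.0, -0.0, -1.0]]
contact_force: [-2.2, 0.2, 4.3]
opening: -0.0002
```

Call:
{"method": "jog_arm", "body": {
  "targets": [
    {"dp": [0,0,0.006],"turn": 0,"fingers": -1},
    {"dp": [0,0,0],"turn": 0,"fingers": -1},
    {"dp": [0,0,0],"turn": 0,"fingers": -1}
  ]
}}

```text
clock: 11.88
ee_pos: [0.6158, 0.1552, 0.0181]
orientation: [[0.962, -0.273, 0.0], [-0.273, -0.962, 0.0], [0.0, -0.0, -1.0]]
contact_force: [-2.9, 0.2, 5.1]
opening: -0.0002
```

Call:
{"method": "jog_arm", "body": {
  "targets": [
    {"dp": [0,0,0.006],"turn": 0,"fingers": -1},
    {"dp": [0,0,0.004],"turn": 0,"fingers": -1},
    {"dp": [0,0,0],"turn": 0,"fingers": -1},
    {"dp": [0,0,0],"turn": 0,"fingers": -1}
  ]
}}

```text
clock: 12.22
ee_pos: [0.6159, 0.1552, 0.018]
orientation: [[0.962, -0.273, 0.001], [-0.273, -0.962, 0.0], [0.001, -0.0, -1.0]]
contact_force: [-2.8, 0.1, 6.5]
opening: 0.0002
```

Call:
{"method": "jog_arm", "body": {
  "targets": [
    {"dp": [0,0,0.005],"turn": 0,"fingers": -1},
    {"dp": [0,0,0],"turn": 0,"fingers": -1},
    {"dp": [0,0,0],"turn": 0,"fingers": -1}
  ]
}}

```text
clock: 12.47
ee_pos: [0.616, 0.1552, 0.018]
orientation: [[0.962, -0.273, 0.001], [-0.273, -0.962, 0.0], [0.001, -0.0, -1.0]]
contact_force: [-1.3, -0.2, 6.2]
opening: 0.0001
```

Call:
{"method": "jog_arm", "body": {
  "targets": [
    {"dp": [0,0,0.008],"turn": 0,"fingers": -1},
    {"dp": [0,0,0.006],"turn": 0,"fingers": -1},
    {"dp": [0,0,0],"turn": 0,"fingers": -1},
    {"dp": [0,0,0],"turn": 0,"fingers": -1}
  ]
}}

```text
clock: 12.8
ee_pos: [0.6163, 0.1553, 0.0179]
orientation: [[0.962, -0.273, 0.001], [-0.273, -0.962, 0.0], [0.001, -0.0, -1.0]]
contact_force: [-1.6, -0.4, 8.7]
opening: 0.0001
```

Call:
{"method": "jog_arm", "body": {
  "targets": [
    {"dp": [-0.03,0,0],"turn": 0,"fingers": -1},
    {"dp": [-0.03,0,0],"turn": 0,"fingers": -1},
    {"dp": [-0.03,0,0],"turn": 0,"fingers": -1}
  ]
}}

```text
clock: 13.05
ee_pos: [0.6148, 0.1556, 0.018]
orientation: [[0.962, -0.273, 0.004], [-0.273, -0.962, -0.0], [0.004, -0.001, -1.0]]
contact_force: [2.0, -1.9, 6.0]
opening: 0.0001
```

Call:
{"method": "jog_arm", "body": {
  "targets": [
    {"dp": [-0.03,0,0.007],"turn": 0,"fingers": -1},
    {"dp": [-0.03,0,0.006],"turn": 0,"fingers": -1},
    {"dp": [-0.03,0,0],"turn": 0,"fingers": -1},
    {"dp": [-0.03,0,0],"turn": 0,"fingers": -1}
  ]
}}

```text
clock: 13.38
ee_pos: [0.6117, 0.1566, 0.018]
orientation: [[0.962, -0.273, 0.005], [-0.273, -0.962, -0.0], [0.005, -0.001, -1.0]]
contact_force: [1.9, -2.0, 6.3]
opening: -0.0002
```

```bash
cat > pl.py <<'E'
from m import *
s=manip.observe();print(s['clock'],s['ee_pos'],s['contact_force'],s['torque'])
for n,bt in(('side',(250,250,380,360)),('top',(215,190,300,315))):
    p,d=grab(n);W=world(n,d);h=hsv(p);H,S=h[...,0],h[...,1]
    br=box((H>=17)&(H<=26)&(S>110)&(W[...,2]>.035),bt)
    br=cv2.morphologyEx(br.astype(np.uint8),cv2.MORPH_OPEN,np.ones((3,3)))>0
    if br.sum()<50: print(n,'none');continue
    w=onplane(n,np.argwhere(br)[:,::-1],.0525)[:,:2]*1000
    a=np.radians(-15.8);e=np.array([np.cos(a),np.sin(a)]);f=np.array([-e[1],e[0]])
    q=w-[600.3,161.4];print(n,br.sum(),'z',np.median(W[br][:,2]),'along',np.percentile(q@e,[.5,99.5]),'across',np.percentile(q@f,[1,99]),rect(n,br,.0525)[2])
E
python3 pl.py
```

```text
13.3833 [0.6117 0.1566 0.018 ] [ 1.8889 -2.045   6.2747] [-0.3411 -0.2496 -0.0138]
side 708 z 0.052089050771740975 along [-52.0203  43.9016] across [-23.0482  25.2647] -15.034126281738281
top none
```

Call:
{"method": "jog_arm", "body": {
  "targets": [
    {"dp": [-0.03,0,0.01],"turn": 0,"fingers": -1},
    {"dp": [-0.04,0,0.01],"turn": 0,"fingers": -1},
    {"dp": [-0.05,0,0],"turn": 0,"fingers": -1},
    {"dp": [-0.05,0,0],"turn": 0,"fingers": -1}
  ]
}}

```text
clock: 13.82
ee_pos: [0.6074, 0.1579, 0.0179]
orientation: [[0.962, -0.273, 0.006], [-0.273, -0.962, -0.001], [0.006, -0.001, -1.0]]
contact_force: [2.3, -2.5, 8.7]
opening: -0.0
```

Call:
{"method": "jog_arm", "body": {
  "targets": [
    {"dp": [-0.05,0,0],"turn": 0,"fingers": -1},
    {"dp": [-0.05,0,0],"turn": 0,"fingers": -1},
    {"dp": [-0.05,0,0],"turn": 0,"fingers": -1},
    {"dp": [-0.05,0,0],"turn": 0,"fingers": -1}
  ]
}}

```text
clock: 14.15
ee_pos: [0.6016, 0.1595, 0.0179]
orientation: [[0.962, -0.273, 0.006], [-0.273, -0.962, -0.001], [0.006, -0.001, -1.0]]
contact_force: [1.0, -2.2, 8.5]
opening: 0.0001
```

```bash
python3 pl.py
```

```text
14.15 [0.6016 0.1595 0.0179] [ 1.0338 -2.1947  8.4798] [-0.3974 -0.2347  0.0441]
side 704 z 0.05200871411284502 along [-62.485   32.2862] across [-23.0903  25.1421] -15.034042358398438
top none
```

Call:
{"method": "jog_arm", "body": {
  "targets": [
    {"dp": [-0.06,0,0.006],"turn": 0,"fingers": -1},
    {"dp": [-0.06,0,0.004],"turn": 0,"fingers": -1},
    {"dp": [-0.06,0,0],"turn": 0,"fingers": -1},
    {"dp": [-0.06,0,0],"turn": 0,"fingers": -1},
    {"dp": [-0.06,0,0],"turn": 0,"fingers": -1},
    {"dp": [-0.06,0,0],"turn": 0,"fingers": -1},
    {"dp": [-0.06,0,0],"turn": 0,"fingers": -1}
  ]
}}

```text
clock: 14.83
ee_pos: [0.5898, 0.163, 0.0179]
orientation: [[0.962, -0.273, 0.007], [-0.273, -0.962, -0.001], [0.007, -0.001, -1.0]]
contact_force: [1.9, -2.7, 9.6]
opening: -0.0
```

```bash
python3 - <<'E'
from m import *
a=np.radians(-15.8);e=np.array([np.cos(a),np.sin(a)])
for x,y in((100,385),(240,405),(170,393)): 
    w=onplane('top',[(x+.5)/5-.5+220,(y+.5)/5-.5+200],.0495)[0,:2]*1000;print(w,(w-[600.3,161.4])@e)
# side crop of crop1: scale4, offset 255,265, x-400
for x,y in((680,243),(748,160),(714,205)):
    w=onplane('side',[(x-400+.5)/4-.5+255,(y+.5)/4-.5+265],.0495)[0,:2]*1000;print('side',w,(w-[600.3,161.4])@e)
E
python3 pl.py
```

```text
[539.0646 207.5397] -71.48476296509419
[525.1333 149.1893] -69.00202469215472
[532.9385 178.2844] -69.41371183276884
side [539.0309 215.3604] -73.64661268580696
side [525.0899 155.0652] -70.64365054810325
side [531.508  187.9315] -73.41686028231544
14.8333 [0.5898 0.163  0.0179] [ 1.9436 -2.7272  9.646 ] [-0.4097 -0.2404 -0.0021]
side 754 z 0.05209208533956727 along [-77.3702  20.7575] across [-22.9893  25.22  ] -15.853988647460938
top none
```

Call:
{"method": "jog_arm", "body": {
  "targets": [
    {"dp": [-0.06,0,0],"turn": 0,"fingers": -1},
    {"dp": [-0.06,0,0],"turn": 0,"fingers": -1},
    {"dp": [-0.06,0,0],"turn": 0,"fingers": -1},
    {"dp": [-0.06,0,0],"turn": 0,"fingers": -1},
    {"dp": [-0.06,0,0],"turn": 0,"fingers": -1},
    {"dp": [-0.06,0,0],"turn": 0,"fingers": -1}
  ]
}}

```text
clock: 15.43
ee_pos: [0.5794, 0.1659, 0.0179]
orientation: [[0.962, -0.273, 0.007], [-0.273, -0.962, -0.001], [0.007, -0.001, -1.0]]
contact_force: [1.7, -2.3, 9.6]
opening: -0.0002
```

Call:
{"method": "jog_arm", "body": {
  "targets": [
    {"dp": [-0.06,0,0],"turn": 0,"fingers": -1},
    {"dp": [-0.06,0,0],"turn": 0,"fingers": -1},
    {"dp": [-0.06,0,0],"turn": 0,"fingers": -1},
    {"dp": [-0.06,0,0],"turn": 0,"fingers": -1},
    {"dp": [-0.05,0,0],"turn": 0,"fingers": -1},
    {"dp": [-0.03,0,0],"turn": 0,"fingers": -1}
  ]
}}

```text
clock: 15.93
ee_pos: [0.5702, 0.1687, 0.0179]
orientation: [[0.962, -0.273, 0.007], [-0.273, -0.962, -0.0], [0.007, -0.002, -1.0]]
contact_force: [2.7, -2.1, 8.6]
opening: 0.0001
```

```bash
python3 pl.py
python3 - <<'E'
from m import *
p=np.load('/tmp/side.npz')['p'];cv2.imwrite('pics/oh.png',cv2.resize(p[260:345,260:370],(770,595),interpolation=2)[...,::-1])
E
```

```text
15.9333 [0.5702 0.1687 0.0179] [ 2.7322 -2.0563  8.6489] [-0.4026 -0.3003  0.0363]
side 777 z 0.051915901373538964 along [-97.4435   1.2103] across [-22.664   27.8251] -16.331253051757812
top none
```

View pics/oh.png

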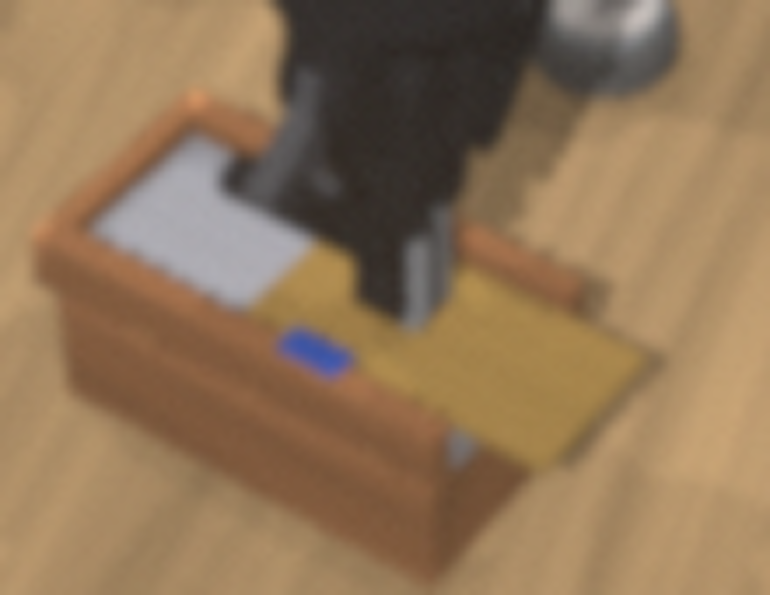

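The plate lies flat, its front corners at crop (545,468) and (658,360) and the lip near (475,455)/(590,318). The overhang is about 26 mm, so it needs another ~7 mm.

Call:
{"method": "jog_arm", "body": {
  "targets": [
    {"dp": [-0.06,0,0.004],"turn": 0,"fingers": -1},
    {"dp": [-0.06,0,0],"turn": 0,"fingers": -1},
    {"dp": [-0.06,0,0],"turn": 0,"fingers": -1},
    {"dp": [-0.05,0,0],"turn": 0,"fingers": -1},
    {"dp": [0,0,0],"turn": 0,"fingers": -1}
  ]
}}

```text
clock: 16.45
ee_pos: [0.5635, 0.1707, 0.0179]
orientation: [[0.962, -0.273, 0.007], [-0.273, -0.962, -0.0], [0.006, -0.002, -1.0]]
contact_force: [1.7, -1.1, 9.2]
opening: 0.0
```

```bash
python3 pl.py
```

```text
16.45 [0.5635 0.1707 0.0179] [ 1.6834 -1.0944  9.1631] [-0.3428 -0.2502 -0.0239]
side 789 z 0.05188696923307501 along [-104.3463   -6.7876] across [-21.7262  28.0122] -20.608184814453125
top none
```

Call:
{"method": "jog_arm", "body": {
  "targets": [
    {"dp": [0,0,-0.03],"turn": 0,"fingers": -1},
    {"dp": [0,0,-0.1],"turn": 0,"fingers": -1},
    {"dp": [0,0,-0.6],"turn": 0,"fingers": -1},
    {"dp": [0,0,-1],"turn": 0,"fingers": -1},
    {"dp": [0,0,-1],"turn": 0,"fingers": 1},
    {"dp": [0.5,0,-0.2],"turn": 0,"fingers": 1},
    {"dp": [1,0,0],"turn": 0,"fingers": 1},
    {"dp": [1,0,0],"turn": 0,"fingers": 1},
    {"dp": [0,0,0],"turn": 0,"fingers": 1},
    {"dp": [0,0,0],"turn": 0,"fingers": 1}
  ]
}}

```text
clock: 17.38
ee_pos: [0.6327, 0.1499, 0.1021]
orientation: [[0.962, -0.274, -0.002], [-0.274, -0.962, 0.0], [-0.002, 0.0, -1.0]]
contact_force: [-0.8, 0.5, -0.4]
opening: 0.0722
```

```bash
python3 pl.py
python3 - <<'E'
from m import *
p=np.load('/tmp/side.npz')['p'];q=np.load('/tmp/top.npz')['p']
c=np.zeros((600,800,3),np.uint8);c[:400,:400]=cv2.resize(p[260:350,270:360],(400,400),interpolation=2);c[:,400:]=cv2.resize(q[190:310,220:300],(400,600),interpolation=2)
cv2.imwrite('pics/oh2.png',c[...,::-1])
E
```

```text
17.3833 [0.6327 0.1499 0.1021] [-0.7736  0.5459 -0.4367] [-0.0506 -0.0335  0.0064]
side 982 z 0.05213406595807363 along [-104.548    -6.7874] across [-23.7427  26.8479] -18.560142517089844
top none
```

View pics/oh2.png

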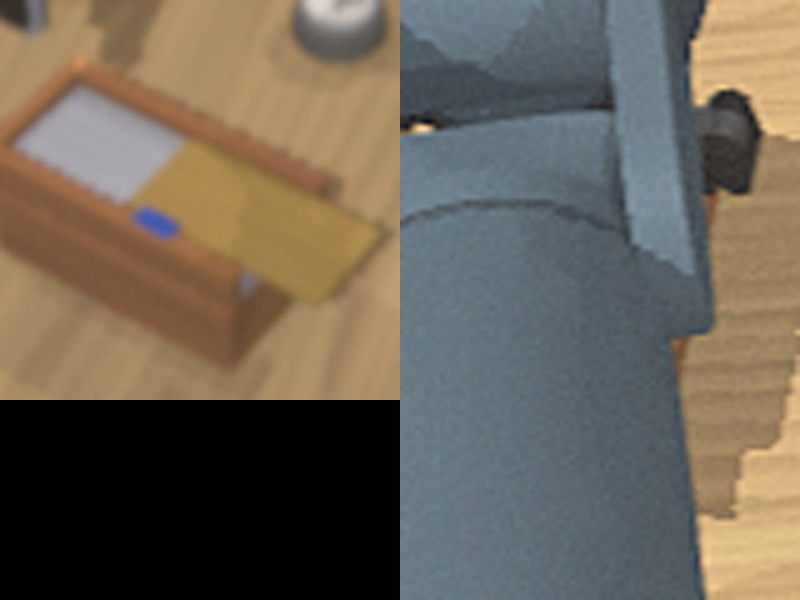

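The plate corners are at crop (315,303), (382,235), (187,140) and (133,203). It lies flat and overhangs by roughly a third. I'll work out its pose from these.

Run:
```python
from m import *
f=400/90
def P(x,y,z=.0525): return onplane('side',[(x+.5)/f-.5+270,(y+.5)/f-.5+260],z)[0,:2]*1000
c=[P(317,305),P(384,235),P(187,140),P(133,203)]
for q in c: print(q)
d=c[1]-c[2];print('yaw far edge',np.degrees(np.arctan2(*(-d)[::-1])),np.linalg.norm(d),'front edge',np.linalg.norm(c[0]-c[1]),np.degrees(np.arctan2(*(c[0]-c[1])[::-1]))-90,'front mid',(c[0]+c[1])/2)
print('near lip',P(243,295,.0495),'far rail end',P(330,182,.0575))
p=np.load('/tmp/side.npz')['p'];h=hsv(p);H,S=h[...,0],h[...,1]
d=np.load('/tmp/side.npz')['d'];W=world('side',d)
br=box((H>=18)&(H<=26)&(S>120)&(W[...,2]>.042),(270,270,365,335)).astype(np.uint8);br=cv2.morphologyEx(br,cv2.MORPH_OPEN,np.ones((3,3)))
k=max(cv2.findContours(br,0,1)[0],key=cv2.contourArea).reshape(-1,2)
w=onplane('side',k,.0525)[:,:2]*1000
hull=cv2.approxPolyDP(cv2.convexHull(w.astype(np.float32)),4,True).reshape(-1,2);print(hull)
```

```text
[507.5851 214.8835]
[492.3909 168.6468]
[591.3235 141.5972]
[600.2851 185.1148]
yaw far edge -15.291770206506015 102.56380988767391 front edge 48.66923347839297 -18.19138616280408 front mid [499.988  191.7651]
near lip [539.1378 216.9707] far rail end [522.0264 150.7993]
[[588.9424 146.333 ]
 [595.1839 179.8214]
 [568.959  195.7041]
 [515.3314 214.3452]
 [506.6362 211.4222]
 [496.3417 168.6576]
 [574.959  144.5725]]
```

Call:
{"method": "jog_arm", "body": {
  "targets": [
    {"dp": [-0.85,-0.02,0],"turn": 0.12,"fingers": 1},
    {"dp": [-0.85,-0.02,0],"turn": 0,"fingers": 1},
    {"dp": [-0.85,-0.02,0],"turn": 0,"fingers": 1},
    {"dp": [-0.85,-0.02,0],"turn": 0,"fingers": 1},
    {"dp": [-0.82,0,0],"turn": 0,"fingers": 1},
    {"dp": [0,0,0.6],"turn": 0,"fingers": 1},
    {"dp": [0,0,0.8],"turn": 0,"fingers": 1},
    {"dp": [0,0,0.7],"turn": 0,"fingers": 1},
    {"dp": [0,0,0.3],"turn": 0,"fingers": 1},
    {"dp": [0,0,0],"turn": 0,"fingers": 1},
    {"dp": [0,0,0],"turn": 0,"fingers": 1}
  ]
}}

```text
clock: 18.4
ee_pos: [0.5112, 0.1884, 0.0313]
orientation: [[0.959, -0.282, -0.001], [-0.282, -0.959, 0.0], [-0.001, 0.0, -1.0]]
contact_force: [0.6, 0.1, 0.2]
opening: 0.0852
```

Run:
```python
from m import *
s=manip.observe();print(s['clock'],s['ee_pos'],s['opening'])
p,d=grab('side');cv2.imwrite('pics/str1.png',cv2.resize(p[220:360,270:400],(557,600),interpolation=2)[...,::-1])
```

```text
18.4 [0.5112 0.1884 0.0313] 0.08519508921516568
```

View pics/str1.png

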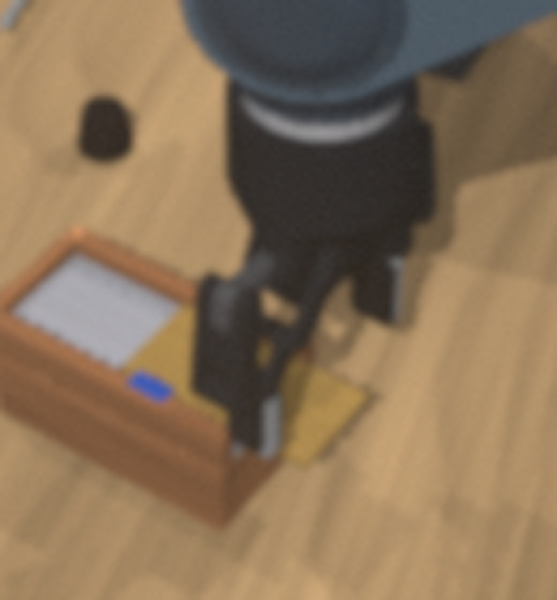

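Run:
```python
from m import *
t=np.load('/tmp/side.npz');p=t['p'];W=world('side',t['d']);f=557/130
s=manip.observe();c=s['ee_pos']*1000;a=np.radians(-16.4);e=np.array([np.cos(a),np.sin(a)]);l=np.array([-e[1],e[0]])
for nm,pts in(('near',[(238,400),(238,425),(238,440),(238,447),(262,400),(272,410),(270,440),(272,448)]),('far',[(365,290),(375,305),(385,315),(398,275),(400,300),(402,315)])):
    for x,y in pts:
        u,v=int(270+x/f),int(220+y/f);w=W[v,u]*1000;q=w[:2]-c[:2];print(nm,(x,y),w.astype(int),'along %.0f across %.0f'%(q@e,q@l),p[v,u])
```

```text
near (238, 400) [520 264 139] along -13 across 75 [56 49 44]
near (238, 425) [528 242  99] along 0 across 57 [59 52 46]
near (238, 440) [528 242  91] along 0 across 57 [68 60 56]
near (238, 447) [541 206  42] along 23 across 25 [102  92  88]
near (262, 400) [516 246 122] along -13 across 57 [69 63 60]
near (272, 410) [514 239 110] along -12 across 49 [118 116 115]
near (270, 440) [515 237  90] along -11 across 48 [119 117 117]
near (272, 448) [514 239  88] along -12 across 50 [120 117 116]
far (365, 290) [502 145  95] along 3 across -44 [51 44 37]
far (375, 305) [497 149  90] along -4 across -41 [53 45 39]
far (385, 315) [492 150  87] along -8 across -41 [52 45 39]
far (398, 275) [488 147 108] along -11 across -46 [84 79 75]
far (400, 300) [508  55   0] along 34 across -129 [112 101  88]
far (402, 315) [507  59  -3] along 32 across -125 [113  99  82]
```

Fingers straddle the plate symmetrically at along ±11 mm, across ±42 mm, tips at z≈0.085. I'll lower by 36 mm and close gently.

Call:
{"method": "jog_arm", "body": {
  "targets": [
    {"dp": [0,0,0.4],"turn": 0,"fingers": 1},
    {"dp": [0,0,0.4],"turn": 0,"fingers": 1},
    {"dp": [0,0,0.3],"turn": 0,"fingers": 1},
    {"dp": [0,0,0.1],"turn": 0,"fingers": 1},
    {"dp": [0,0,0],"turn": 0,"fingers": 1},
    {"dp": [0,0,0],"turn": 0,"fingers": 1}
  ]
}}

```text
clock: 18.95
ee_pos: [0.5116, 0.1882, -0.0052]
orientation: [[0.959, -0.283, -0.001], [-0.283, -0.959, -0.0], [-0.001, 0.0, -1.0]]
contact_force: [-0.3, 0.7, -0.4]
opening: 0.0853
```

Run:
```python
from m import *
s=manip.observe();print(s['clock'],s['ee_pos'],s['contact_force'])
p,d=grab('side');cv2.imwrite('pics/str2.png',cv2.resize(p[240:360,270:390],(560,560),interpolation=2)[...,::-1])
```

```text
18.95 [ 0.5116  0.1882 -0.0052] [-0.2975  0.672  -0.4293]
```

View pics/str2.png

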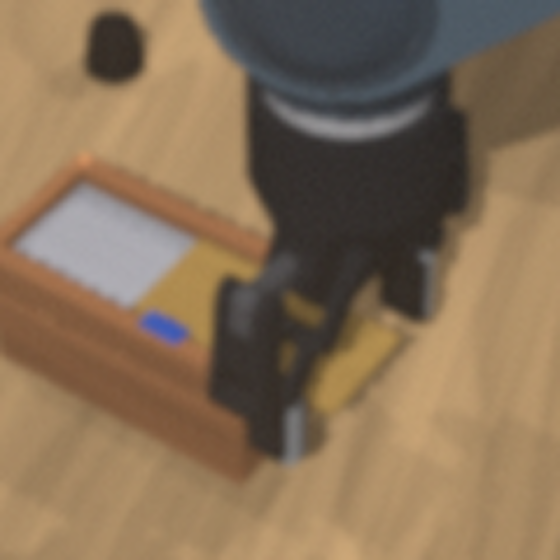

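Call:
{"method": "jog_arm", "body": {
  "grip_force": 30,
  "targets": [
    {"dp": [0,0,0.13],"turn": 0,"fingers": 1},
    {"dp": [0,0,0],"turn": 0,"fingers": 0.4},
    {"dp": [0,0,0],"turn": 0,"fingers": 0.3},
    {"dp": [0,0,0],"turn": 0,"fingers": 0.25},
    {"dp": [0,0,0],"turn": 0,"fingers": 0.2},
    {"dp": [0,0,0],"turn": 0,"fingers": 0.15},
    {"dp": [0,0,0],"turn": 0,"fingers": 0.1},
    {"dp": [0,0,0],"turn": 0,"fingers": -0.2},
    {"dp": [0,0,0],"turn": 0,"fingers": -1},
    {"dp": [0,0,0],"turn": 0,"fingers": -1},
    {"dp": [0,0,0],"turn": 0,"fingers": -1}
  ]
}}

```text
clock: 19.92
ee_pos: [0.5118, 0.1881, -0.0086]
orientation: [[0.959, -0.283, 0.0], [-0.283, -0.959, -0.0], [0.0, 0.0, -1.0]]
contact_force: [-1.0, -1.7, 2.5]
opening: 0.049
```

Run:
```python
from m import *
s=manip.observe();print(s['clock'],s['ee_pos'],s['contact_force'],s['torque'],s['opening'])
p,d=grab('side');cv2.imwrite('pics/grip.png',cv2.resize(p[240:360,270:390],(560,560),interpolation=2)[...,::-1])
```

```text
19.9167 [ 0.5118  0.1881 -0.0086] [-0.978  -1.6815  2.5358] [-0.2184  0.1535 -0.105 ] 0.04897735822465328
```

View pics/grip.png

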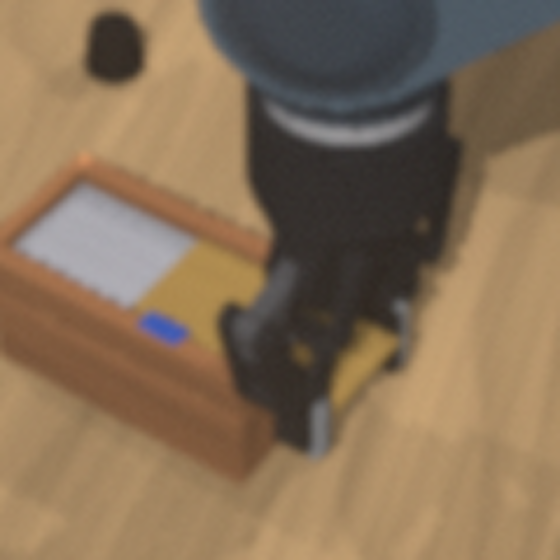

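Gripped at opening 49 mm, with the plate still flat between the pads. Lifting.

Call:
{"method": "jog_arm", "body": {
  "grip_force": 40,
  "targets": [
    {"dp": [0,0,0],"turn": 0,"fingers": -1},
    {"dp": [0,0,-0.05],"turn": 0,"fingers": -1},
    {"dp": [0,0,-0.1],"turn": 0,"fingers": -1},
    {"dp": [0,0,-0.2],"turn": 0,"fingers": -1},
    {"dp": [0,0,-0.3],"turn": 0,"fingers": -1},
    {"dp": [0,0,-0.4],"turn": 0,"fingers": -1},
    {"dp": [0,0,-0.5],"turn": 0,"fingers": -1},
    {"dp": [0,0,-0.5],"turn": 0,"fingers": -1},
    {"dp": [0,0,-0.3],"turn": 0,"fingers": -1},
    {"dp": [0,0,0],"turn": 0,"fingers": -1},
    {"dp": [0,0,0],"turn": 0,"fingers": -1}
  ]
}}

```text
clock: 20.88
ee_pos: [0.5122, 0.1884, 0.0627]
orientation: [[0.959, -0.283, 0.002], [-0.283, -0.959, 0.0], [0.002, -0.001, -1.0]]
contact_force: [1.3, -0.4, -1.1]
opening: 0.0487
```

```bash
cat > held.py <<'E'
from m import *
import sys
box_=tuple(map(int,sys.argv[1:5]));zmin=float(sys.argv[5])
s=manip.observe();print(s['clock'],s['ee_pos'],s['contact_force'],s['opening'])
R=s['orientation'];e=R[:2,0];l=np.array([-e[1],e[0]])
n=sys.argv[6] if len(sys.argv)>6 else 'side'
p,d=grab(n);W=world(n,d);h=hsv(p)
br=box((h[...,0]>=17)&(h[...,0]<=26)&(h[...,1]>110)&(W[...,2]>zmin),box_).astype(np.uint8)
br=cv2.morphologyEx(br,cv2.MORPH_OPEN,np.ones((2,2)))>0
P=W[br]*1000;P=P[np.abs(P[:,2]-np.median(P[:,2]))<15]
q=P[:,:2]-s['ee_pos'][:2]*1000;A=np.c_[q@e,q@l]
c,*_=np.linalg.lstsq(np.c_[A,np.ones(len(A))],P[:,2],rcond=None)
print(n,len(P),'plane: pitch %.1f roll %.1f deg, z0 %.1f'%(np.degrees(c[0]),np.degrees(c[1]),c[2]),'z med',np.median(P[:,2]))
z=np.median(P[:,2])/1000
w=onplane(n,np.argwhere(br)[:,::-1],z)[:,:2]*1000-s['ee_pos'][:2]*1000
print('along',np.percentile(w@e,[0.5,99.5]),'across',np.percentile(w@l,[1,99]))
far=(w@e>25)
for lo in(25,35,45,55,65,75): 
    m=(w@e>lo)&(w@e<lo+10)
    if m.sum()>5: print(lo,np.percentile(w[m]@l,[2,98]))
E
python3 held.py 230 180 400 360 0.07
```

```text
20.8833 [0.5122 0.1884 0.0627] [ 1.2817 -0.3707 -1.1223] 0.0487294048098414
side 461 plane: pitch -0.3 roll 0.6 deg, z0 122.9 z med 122.76118811460846
along [-15.2986  85.2149] across [-23.9697  26.7358]
35 [18.7205 26.5107]
45 [-12.0893  26.7358]
55 [-21.5682  26.7357]
65 [-21.5515  26.6733]
75 [-21.7984  25.7144]
```

Run:
```python
from m import *
f=400/85
def P(x,y,z): return onplane('side',[(x-400+.5)/f-.5+315,(y+.5)/f-.5+180],z)[0,:2]*1000
a=np.radians(-8);e=np.array([np.cos(a),np.sin(a)]);l=np.array([-e[1],e[0]]);O=np.array([577.8,-184.2])
for n,x,y,z in(('far top back',565,84,.045),('far top mid',640,104,.045),('far top front',713,127,.045),('near bot back',530,167,.012),('near bot mid',610,185,.012),('near bot front',690,205,.012),('base front near',697,275,.012),('base front far',775,150,.012),('base back near',437,190,.012)):
    w=P(x,y,z);print(n,w,'along %.1f across %.1f'%((w-O)@e,(w-O)@l))
```

```text
far top back [ 617.0832 -203.0477] along 41.5 across -13.2
far top mid [ 574.7812 -197.6636] along -1.1 across -13.8
far top front [ 533.7799 -189.5154] along -42.9 across -11.4
near bot back [ 625.5754 -170.0535] along 45.3 across 20.7
near bot mid [ 581.3401 -168.0254] along 1.3 across 16.5
near bot front [ 537.5691 -164.3941] along -42.6 across 14.0
base front near [ 519.8366 -109.996 ] along -67.7 across 65.4
base front far [ 507.0355 -224.8576] along -64.4 across -50.1
base back near [ 665.4599 -135.8333] along 80.1 across 60.1
```

Call:
{"method": "jog_arm", "body": {
  "targets": [
    {"dp": [0,0.3,0],"turn": -0.3,"fingers": -1},
    {"dp": [0,0.6,0],"turn": -0.4,"fingers": -1},
    {"dp": [0,0.9,0],"turn": -0.5,"fingers": -1},
    {"dp": [0,0.9,0],"turn": -0.5,"fingers": -1},
    {"dp": [0,0.9,0],"turn": 0,"fingers": -1},
    {"dp": [0,0.9,0],"turn": 0,"fingers": -1},
    {"dp": [0,0.9,0],"turn": 0,"fingers": -1},
    {"dp": [0,0.9,0],"turn": 0,"fingers": -1},
    {"dp": [0,0.9,0],"turn": 0,"fingers": -1},
    {"dp": [0,0.9,0],"turn": 0,"fingers": -1},
    {"dp": [0,0.9,0],"turn": 0,"fingers": -1},
    {"dp": [0,0.9,0],"turn": 0,"fingers": -1},
    {"dp": [0,0.6,0],"turn": 0,"fingers": -1},
    {"dp": [0,0.3,0],"turn": 0,"fingers": -1},
    {"dp": [0,0,0],"turn": 0,"fingers": -1},
    {"dp": [0,0,0],"turn": 0,"fingers": -1}
  ]
}}

```text
clock: 22.27
ee_pos: [0.4596, -0.1308, 0.0611]
orientation: [[0.99, -0.139, -0.001], [-0.139, -0.99, 0.001], [-0.001, -0.001, -1.0]]
contact_force: [0.6, 0.9, -1.1]
opening: 0.0487
```

Call:
{"method": "jog_arm", "body": {
  "targets": [
    {"dp": [0.5,0.2,0],"turn": 0,"fingers": -1},
    {"dp": [0.7,0.3,0],"turn": 0,"fingers": -1},
    {"dp": [0.7,0.3,0],"turn": 0,"fingers": -1},
    {"dp": [0.5,0.26,0],"turn": 0,"fingers": -1},
    {"dp": [0.3,0.15,0],"turn": 0,"fingers": -1},
    {"dp": [0,0,0],"turn": 0,"fingers": -1},
    {"dp": [0,0,0],"turn": 0,"fingers": -1},
    {"dp": [0,0,0],"turn": 0,"fingers": -1}
  ]
}}

```text
clock: 22.93
ee_pos: [0.5344, -0.1772, 0.0612]
orientation: [[0.991, -0.137, -0.002], [-0.137, -0.991, 0.001], [-0.002, -0.001, -1.0]]
contact_force: [-0.2, -0.1, -1.2]
opening: 0.0487
```

```bash
python3 held.py 290 100 420 240 0.075; python3 held.py 360 150 480 300 0.075 top|| true
python3 - <<'E'
from m import *
p=np.load('/tmp/side.npz')['p'];q=np.load('/tmp/top.npz')['p']
c=np.zeros((400,800,3),np.uint8);c[:,:400]=cv2.resize(p[130:250,300:420],(400,400),interpolation=2);c[:,400:]=cv2.resize(q[180:300,365:485],(400,400),interpolation=2)
cv2.imwrite('pics/over.png',c[...,::-1])
E
```

```text
22.9333 [ 0.5344 -0.1772  0.0612] [-0.2456 -0.0686 -1.2085] 0.04870827522798988
side 302 plane: pitch 0.6 roll 2.1 deg, z0 119.6 z med 120.5866327138444
along [-17.4571  84.3573] across [-21.9444  32.339 ]
25 [ 1.0743 32.1854]
35 [-20.3362  31.0823]
45 [-18.2189  31.2175]
55 [-19.1953  31.4139]
65 [-19.1436  31.6114]
75 [-19.1745  29.8666]
22.9833 [ 0.5344 -0.1773  0.0614] [0.086  0.201  0.5777] 0.048754830695543636
top 0 plane: pitch 0.0 roll 0.0 deg, z0 0.0 z med nan
  return _methods._mean(a, axis=axis, dtype=dtype,
  ret = ret.dtype.type(ret / rcount)
Traceback (most recent call last):
  File "held.py", line 16, in <module>
    print('along',np.percentile(w@e,[0.5,99.5]),'across',np.percentile(w@l,[1,99]))
                  ~~~~~~~~~~~~~^^^^^^^^^^^^^^^^
IndexError: index -1 is out of bounds for axis 0 with size 0
```

View pics/over.png

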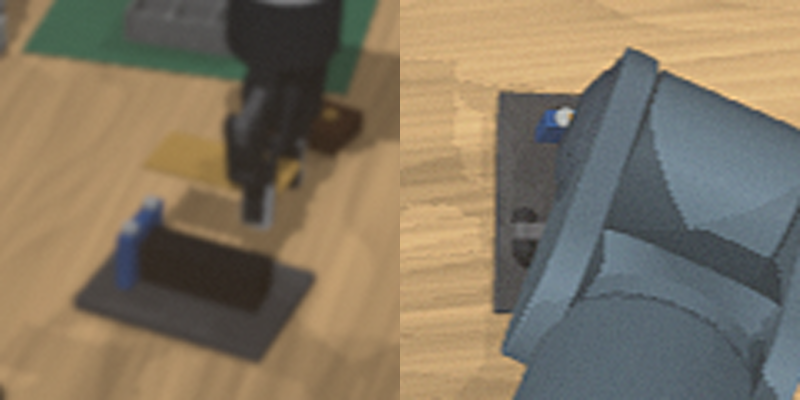

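Side view: the plate is held flat above the rest, its far end at crop (150,160) and the stop at (140,235). The camera and the TCP differ by about 4 mm laterally, so I'll go lower (8 mm above the rest, short of the stop) and compare there.

Call:
{"method": "jog_arm", "body": {
  "targets": [
    {"dp": [0,0.1,0.4],"turn": 0,"fingers": -1},
    {"dp": [0,0,0.6],"turn": 0,"fingers": -1},
    {"dp": [0,0,0.6],"turn": 0,"fingers": -1},
    {"dp": [0,0,0.4],"turn": 0,"fingers": -1},
    {"dp": [0,0,0.14],"turn": 0,"fingers": -1},
    {"dp": [0,0,0],"turn": 0,"fingers": -1},
    {"dp": [0,0,0],"turn": 0,"fingers": -1}
  ]
}}

```text
clock: 23.62
ee_pos: [0.5351, -0.1816, -0.0022]
orientation: [[0.99, -0.138, 0.0], [-0.138, -0.99, -0.0], [0.0, 0.0, -1.0]]
contact_force: [0.1, -0.5, -0.6]
opening: 0.0486
```

```bash
python3 held.py 290 150 420 250 0.025
python3 - <<'E'
from m import *
p=np.load('/tmp/side.npz')['p']
cv2.imwrite('pics/low.png',cv2.resize(p[175:245,315:405],(771,600),interpolation=2)[...,::-1])
E
```

```text
23.6167 [ 0.5351 -0.1816 -0.0022] [ 0.0935 -0.5419 -0.5549] 0.04860060532252357
side 316 plane: pitch 0.7 roll -1.2 deg, z0 55.1 z med 56.84825341044292
along [-16.3162  83.2167] across [-21.5387  34.2284]
25 [ 3.3284 34.1022]
35 [-18.4168  33.2438]
45 [-20.1559  32.5661]
55 [-19.8627  34.0854]
65 [-19.5678  33.5113]
75 [-19.4442  30.9958]
```

View pics/low.png

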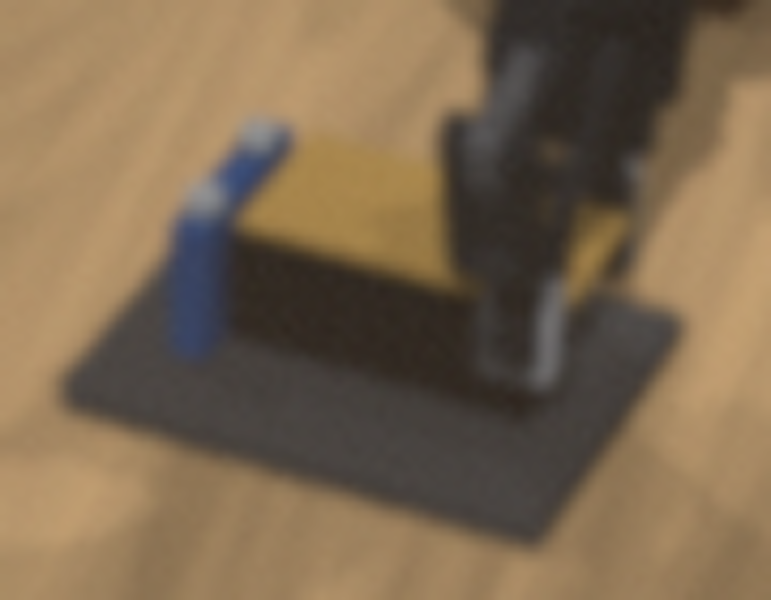

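Run:
```python
from m import *
f=771/90
def P(x,y,z): return onplane('side',[(x+.5)/f-.5+315,(y+.5)/f-.5+175],z)[0,:2]*1000
s=manip.observe();T=s['ee_pos'][:2]*1000;e=s['orientation'][:2,0];l=np.array([-e[1],e[0]])
for n,x,y,z in(('plate near',238,235,.0575),('plate far',302,136,.0575),('stop near top',230,214,.058),('stop far top',293,133,.058),('stop near bottom front',216,357,.012),('stop near bottom back',173,350,.012),('rest bot back',232,330,.012),('rest bot mid',400,372,.012),('rest bot front',525,412,.012),('plate near edge mid',350,263,.0575),('base fn',540,545,.012),('base bn',65,388,.012),('base ff',683,322,.012)):
    w=P(x,y,z)-T;print(n,'along %.1f across %.1f'%(w@e,w@l))
```

```text
plate near along 84.1 across 32.0
plate far along 88.8 across -21.1
stop near top along 90.2 across 24.3
stop far top along 91.4 across -20.7
stop near bottom front along 90.9 across 31.0
stop near bottom back along 103.5 across 33.4
rest bot back along 92.4 across 17.2
rest bot mid along 40.5 across 14.3
rest bot front along 1.2 across 16.1
plate near edge mid along 50.3 across 30.5
base fn along -25.4 across 69.6
base bn along 123.2 across 63.4
base ff along -23.3 across -43.9
```

```bash
cat > fit.py <<'E'
from m import *
from scipy.optimize import minimize
def proj(n,w):
    i=manip.camera_info(n);K=i['camera_matrix'];T=i['camera_from_world'];c=w@T[:3,:3].T+T[:3,3]
    return np.c_[K[0,0]*c[:,0]/-c[:,2]+K[0,2],K[1,1]*c[:,1]/c[:,2]+K[1,2]]
def bx(x0,x1,y0,y1,z0,z1): return np.array([[x,y,z] for x in(x0,x1) for y in(y0,y1) for z in(z0,z1)],float)
def render(n,boxes,q,roi,k=6):
    a=np.radians(q[2]);R=np.array([[np.cos(a),-np.sin(a),0],[np.sin(a),np.cos(a),0],[0,0,1]])
    m=np.zeros(((roi[3]-roi[1])*k,(roi[2]-roi[0])*k),np.uint8)
    for b in boxes:
        p=(proj(n,(b@R.T+[q[0],q[1],0])/1000)+.5-[roi[0],roi[1]])*k
        cv2.fillConvexPoly(m,cv2.convexHull(np.round(p).astype(np.int32)),255)
    return cv2.GaussianBlur(cv2.resize(m,None,fx=1/k,fy=1/k,interpolation=cv2.INTER_AREA),(3,3),0)/255.
def fit(n,boxes,mask,q0,roi):
    t=mask[roi[1]:roi[3],roi[0]:roi[2]].astype(float)
    f=lambda q:((render(n,boxes(q),q,roi)-t)**2).sum()
    r=minimize(f,q0,method='Nelder-Mead',options=dict(initial_simplex=np.array([q0]+[np.array(q0)+d for d in np.diag([4,4,3,4][:len(q0)])]),xatol=.05,fatol=.2));return r.x,r.fun,f(q0)
E
python3 - <<'E'
from fit import *
S=lambda q:[bx(q[3]-75,q[3]+75,-55,55,0,12),bx(-44,50,-15,15,12,45),bx(50,62,-30,30,12,58)]
for n,roi in(('side',(312,178,402,242)),('top',(382,196,455,285))):
    p=cv2.imread(f'pics/{n}0.png')[...,::-1].copy();h=hsv(p)
    d=(h[...,1]<h[...,2]*0+75)&(h[...,2]<115)|(h[...,0]>95)&(h[...,0]<135)&(h[...,1]>70)|(h[...,2]<70)
    d=cv2.morphologyEx(d.astype(np.uint8),cv2.MORPH_OPEN,np.ones((3,3)))
    l,lab=cv2.connectedComponents(d);c=np.bincount(lab[roi[1]:roi[3],roi[0]:roi[2]].ravel());c[0]=0;d=lab==c.argmax()
    print(n,d.sum(),fit(n,S,d,[577.8,-184.2,-8,9.],roi))
    # only black rest
    b=(h[...,2]<58)&(h[...,0]<95);b=cv2.morphologyEx(b.astype(np.uint8),cv2.MORPH_OPEN,np.ones((3,3)))
    print(' rest',b[roi[1]:roi[3],roi[0]:roi[2]].sum(),fit(n,lambda q:[bx(-44,50,-15,15,12,45)],b,[577.8,-184.2,-8],roi))
E
```

```text
side 1761 (array([ 574.656 , -182.7223,   -7.9057,   14.7622]), np.float64(164.58260668973472), np.float64(194.51518646674356))
 rest 610 (array([ 579.2534, -180.6096,   -9.6926]), np.float64(72.90153018069972), np.float64(90.05685505574779))
top 3255 (array([ 576.8599, -184.7046,   -7.5718,   11.049 ]), np.float64(120.29291810841984), np.float64(136.8646981930027))
 rest 27 (array([ 574.9099, -168.0236,  -18.4061]), np.float64(634.644152249135), np.float64(664.4537639369473))
```

Both fits put the seat at about (577,−183), yaw ≈ −7.8°. In the same side camera the plate sits laterally within ~1 mm of it and about 6 mm short of the stop. I'll lower to ~2 mm above the rest, then creep to the stop.

Call:
{"method": "jog_arm", "body": {
  "targets": [
    {"dp": [0,0,0.12],"turn": 0,"fingers": -1},
    {"dp": [0,0,0.1],"turn": 0,"fingers": -1},
    {"dp": [0,0,0.04],"turn": 0,"fingers": -1},
    {"dp": [0,0,0],"turn": 0,"fingers": -1},
    {"dp": [0,0,0],"turn": 0,"fingers": -1}
  ]
}}

```text
clock: 24.08
ee_pos: [0.5349, -0.1814, -0.0102]
orientation: [[0.99, -0.138, -0.0], [-0.138, -0.99, 0.0], [-0.0, 0.0, -1.0]]
contact_force: [-0.4, 1.1, -0.6]
opening: 0.0484
```

Call:
{"method": "jog_arm", "body": {
  "targets": [
    {"dp": [0.04,0,0],"turn": 0,"fingers": -1},
    {"dp": [0.04,0,0],"turn": 0,"fingers": -1},
    {"dp": [0.02,0,0],"turn": 0,"fingers": -1},
    {"dp": [0,0,0],"turn": 0,"fingers": -1}
  ]
}}

```text
clock: 24.42
ee_pos: [0.5382, -0.182, -0.0101]
orientation: [[0.99, -0.138, 0.0], [-0.138, -0.99, -0.0], [0.0, 0.0, -1.0]]
contact_force: [-0.1, 0.8, -1.7]
opening: 0.0487
```

Call:
{"method": "jog_arm", "body": {
  "targets": [
    {"dp": [0.02,0,0],"turn": 0,"fingers": -1},
    {"dp": [0.02,0,0],"turn": 0,"fingers": -1},
    {"dp": [0,0,0],"turn": 0,"fingers": -1}
  ]
}}

```text
clock: 24.67
ee_pos: [0.5392, -0.1821, -0.0102]
orientation: [[0.99, -0.138, 0.0], [-0.138, -0.99, -0.0], [0.0, 0.0, -1.0]]
contact_force: [1.1, 0.3, -1.1]
opening: 0.0485
```

Call:
{"method": "jog_arm", "body": {
  "targets": [
    {"dp": [0.02,0,0],"turn": 0,"fingers": -1},
    {"dp": [0.01,0,0],"turn": 0,"fingers": -1},
    {"dp": [0,0,0],"turn": 0,"fingers": -1}
  ]
}}

```text
clock: 24.92
ee_pos: [0.54, -0.1822, -0.0102]
orientation: [[0.99, -0.138, 0.0], [-0.138, -0.99, -0.0], [0.0, 0.0, -1.0]]
contact_force: [-0.1, 0.3, -0.8]
opening: 0.0489
```

Call:
{"method": "jog_arm", "body": {
  "targets": [
    {"dp": [0.02,0,0],"turn": 0,"fingers": -1},
    {"dp": [0,0,0],"turn": 0,"fingers": -1}
  ]
}}

```text
clock: 25.08
ee_pos: [0.5404, -0.1822, -0.0103]
orientation: [[0.99, -0.138, -0.0], [-0.138, -0.99, 0.0], [-0.0, -0.0, -1.0]]
contact_force: [-1.0, -0.7, -0.7]
opening: 0.0486
```

Call:
{"method": "jog_arm", "body": {
  "targets": [
    {"dp": [0.02,0,0],"turn": 0,"fingers": -1},
    {"dp": [0,0,0],"turn": 0,"fingers": -1}
  ]
}}

```text
clock: 25.25
ee_pos: [0.5404, -0.1821, -0.0106]
orientation: [[0.99, -0.138, -0.002], [-0.138, -0.99, 0.001], [-0.002, -0.0, -1.0]]
contact_force: [-3.7, -0.1, -1.1]
opening: 0.0486
```

Contact with the stop at 3.7 N, 5.4 mm in, as predicted. Easing off slightly and lowering to touch the rest.

Call:
{"method": "jog_arm", "body": {
  "targets": [
    {"dp": [-0.015,0,0.02],"turn": 0,"fingers": -1},
    {"dp": [0,0,0.015],"turn": 0,"fingers": -1},
    {"dp": [0,0,0],"turn": 0,"fingers": -1}
  ]
}}

```text
clock: 25.5
ee_pos: [0.5405, -0.1821, -0.0114]
orientation: [[0.99, -0.138, -0.001], [-0.138, -0.99, 0.0], [-0.001, -0.0, -1.0]]
contact_force: [-2.7, -0.4, -1.0]
opening: 0.0487
```

Call:
{"method": "jog_arm", "body": {
  "targets": [
    {"dp": [0,0,0.015],"turn": 0,"fingers": -1},
    {"dp": [0,0,0],"turn": 0,"fingers": -1}
  ]
}}

```text
clock: 25.67
ee_pos: [0.5405, -0.1821, -0.0119]
orientation: [[0.99, -0.138, -0.001], [-0.138, -0.99, 0.0], [-0.001, -0.0, -1.0]]
contact_force: [-3.9, 0.2, 0.7]
opening: 0.0488
```

Call:
{"method": "jog_arm", "body": {
  "targets": [
    {"dp": [0,0,0.015],"turn": 0,"fingers": -1},
    {"dp": [0,0,0],"turn": 0,"fingers": -1}
  ]
}}

```text
clock: 25.83
ee_pos: [0.5405, -0.1821, -0.0123]
orientation: [[0.99, -0.138, -0.001], [-0.138, -0.99, 0.0], [-0.001, -0.0, -1.0]]
contact_force: [-4.1, 0.2, -0.0]
opening: 0.0487
```

Call:
{"method": "jog_arm", "body": {
  "targets": [
    {"dp": [-0.01,0,0.015],"turn": 0,"fingers": -1},
    {"dp": [0,0,0],"turn": 0,"fingers": -1}
  ]
}}

```text
clock: 26.0
ee_pos: [0.5405, -0.1822, -0.0126]
orientation: [[0.99, -0.138, 0.0], [-0.138, -0.99, -0.0], [0.0, -0.0, -1.0]]
contact_force: [-3.1, 0.2, -0.7]
opening: 0.0489
```

Call:
{"method": "jog_arm", "body": {
  "targets": [
    {"dp": [0,0,0.012],"turn": 0,"fingers": -1},
    {"dp": [0,0,0],"turn": 0,"fingers": -1}
  ]
}}

```text
clock: 26.17
ee_pos: [0.5405, -0.1822, -0.013]
orientation: [[0.99, -0.138, 0.0], [-0.138, -0.99, 0.0], [0.0, -0.0, -1.0]]
contact_force: [-3.6, 0.4, -0.3]
opening: 0.0488
```

Call:
{"method": "jog_arm", "body": {
  "targets": [
    {"dp": [0,0,0.012],"turn": 0,"fingers": -1},
    {"dp": [0,0,0],"turn": 0,"fingers": -1}
  ]
}}

```text
clock: 26.33
ee_pos: [0.5405, -0.1822, -0.0133]
orientation: [[0.99, -0.138, 0.0], [-0.138, -0.99, 0.0], [0.0, -0.0, -1.0]]
contact_force: [-2.5, 0.6, -0.3]
opening: 0.0488
```

Call:
{"method": "jog_arm", "body": {
  "targets": [
    {"dp": [0,0,0.012],"turn": 0,"fingers": -1},
    {"dp": [0,0,0],"turn": 0,"fingers": -1}
  ]
}}

```text
clock: 26.5
ee_pos: [0.5405, -0.1822, -0.0136]
orientation: [[0.99, -0.138, 0.0], [-0.138, -0.99, 0.0], [0.0, -0.0, -1.0]]
contact_force: [-2.5, 1.3, 0.1]
opening: 0.0484
```

Call:
{"method": "jog_arm", "body": {
  "targets": [
    {"dp": [0,0,0.012],"turn": 0,"fingers": -1},
    {"dp": [0,0,0],"turn": 0,"fingers": -1}
  ]
}}

```text
clock: 26.67
ee_pos: [0.5405, -0.1822, -0.0136]
orientation: [[0.99, -0.138, -0.0], [-0.138, -0.99, 0.0], [-0.0, -0.0, -1.0]]
contact_force: [-4.7, 2.1, 4.2]
opening: 0.0487
```

Call:
{"method": "jog_arm", "body": {
  "targets": [
    {"dp": [0,0,0.012],"turn": 0,"fingers": -1},
    {"dp": [0,0,0],"turn": 0,"fingers": -1}
  ]
}}

```text
clock: 26.83
ee_pos: [0.5405, -0.1822, -0.0137]
orientation: [[0.99, -0.138, -0.0], [-0.138, -0.99, 0.0], [-0.0, -0.0, -1.0]]
contact_force: [-5.6, 1.7, 6.6]
opening: 0.0487
```

Resting on the rest and against the stop. I'll ease the load and check centring before release.

Call:
{"method": "jog_arm", "body": {
  "targets": [
    {"dp": [0,0,-0.014],"turn": 0,"fingers": -1},
    {"dp": [0,0,0],"turn": 0,"fingers": -1}
  ]
}}

```text
clock: 27.0
ee_pos: [0.5405, -0.1823, -0.0136]
orientation: [[0.99, -0.138, 0.0], [-0.138, -0.99, -0.0], [0.0, 0.0, -1.0]]
contact_force: [-4.8, 1.7, 4.7]
opening: 0.0486
```

```bash
python3 held.py 290 150 420 250 0.025
python3 - <<'E'
from m import *
p=np.load('/tmp/side.npz')['p']
cv2.imwrite('pics/seated.png',cv2.resize(p[175:245,315:405],(771,600),interpolation=2)[...,::-1])
E
```

```text
27.0 [ 0.5405 -0.1823 -0.0136] [-4.7946  1.7061  4.7064] 0.04857664271916445
side 306 plane: pitch 0.9 roll -1.7 deg, z0 44.4 z med 45.9962436160275
along [-16.254   83.1157] across [-21.5192  33.5389]
25 [-1.3038 32.4742]
35 [-15.3564  32.563 ]
45 [-20.8747  32.905 ]
55 [-19.4798  32.3829]
65 [-20.1838  33.9123]
75 [-20.1077  30.4386]
```

View pics/seated.png

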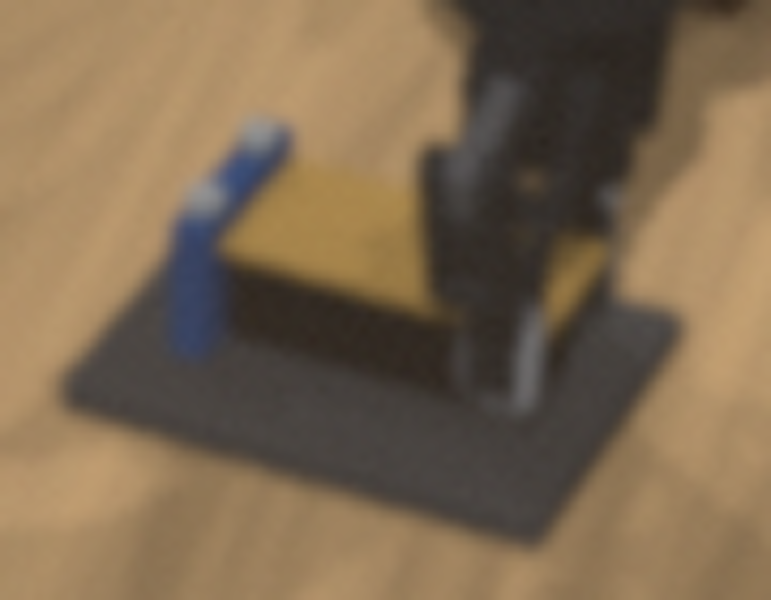

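Run:
```python
from fit import *
roi=(312,172,364,242);k=6
def lab(q,plate):
    x,y,yaw,bo,d,g=q;ms=[]
    st=[('b',bx(bo-75,bo+75,-55,55,0,12)),('r',bx(-44,50,-15,15,12,45)),('s',bx(50,62,-30,30,12,58))]
    r=[render('side',[b],(x,y,yaw),roi) for _,b in st]
    ba,re,stp=r; # painter: base, stop, rest(in front), plate
    ba=ba*(1-stp)*(1-re);stp=stp*(1-re)
    if plate:
        pl=render('side',[bx(-50-g,50-g,-25+d,25+d,45,48)],(x,y,yaw),roi);ba*=1-pl;re=re*(1-pl);stp=stp*(1-pl)
    else: pl=0*ba
    return ba,re,stp,pl
def masks(p):
    h=hsv(p);H,S,V=h[...,0],h[...,1],h[...,2]
    bl=(H>100)&(H<130)&(S>90);bl=cv2.morphologyEx(bl.astype(np.uint8),cv2.MORPH_CLOSE,np.ones((3,3)))>0
    rest=(V<58)&~bl;dark=(V<115)&(S<75)&~bl&~rest
    br=(H>=18)&(H<=26)&(S>118)&(V>120)
    return [m[roi[1]:roi[3],roi[0]:roi[2]].astype(float) for m in(dark,rest,bl,br)]
p0=cv2.imread('pics/side0.png')[...,::-1].copy();p1=np.load('/tmp/side.npz')['p']
A=masks(p0);B=masks(p1);print([m.sum() for m in A],[m.sum() for m in B])
W=(.3,1,2)
def f0(q): return sum(w*((a-b)**2).sum() for w,a,b in zip(W,A,lab(list(q)+[0,0],False)))
r=minimize(f0,[577,-183,-7.9,10],method='Nelder-Mead',options=dict(initial_simplex=np.array([[577,-183,-7.9,10]]+[[577+5*(i==0),-183+5*(i==1),-7.9+3*(i==2),10+4*(i==3)] for i in range(4)])));print(r.x,r.fun)
q=list(r.x)
def f1(t): l=lab(q+[t[0],t[1]],True);return 2*((B[2]-l[2])**2).sum()+((B[3]-l[3])**2).sum()+((B[1]-l[1])**2).sum()
for d in range(-8,9,2): print(d,['%.0f'%f1([d,g]) for g in(-2,0,2,4)])
def f2(t): l=lab(list(t[:3])+[10]+list(t[3:]),True);return 2*((B[2]-l[2])**2).sum()+((B[3]-l[3])**2).sum()+((B[1]-l[1])**2).sum()
t0=np.array(q[:3]+[0,0]);r2=minimize(f2,t0,method='Nelder-Mead',options=dict(maxiter=800,initial_simplex=np.vstack([t0]+[t0+v for v in np.diag([4,4,3,4,3.])])));print('joint',r2.x,r2.fun)
```

```text
[np.float64(621.0), np.float64(350.0), np.float64(56.0), np.float64(0.0)] [np.float64(606.0), np.float64(165.0), np.float64(50.0), np.float64(254.0)]
[ 579.544  -187.9993    3.138     6.1245] 301.8421269286318
-8 ['304', '307', '309', '321']
-6 ['281', '282', '292', '300']
-4 ['266', '268', '277', '285']
-2 ['257', '262', '269', '277']
0 ['256', '261', '268', '278']
2 ['263', '269', '277', '288']
4 ['277', '284', '295', '299']
6 ['297', '304', '310', '322']
8 ['322', '325', '337', '346']
joint [ 578.9549 -189.0039   -0.0131    1.8309   -3.2147] 247.94046818018026
```

The end sits against the stop and the plate looks level. I'll release and move clear so the top camera can check centring properly.

Call:
{"method": "jog_arm", "body": {
  "targets": [
    {"dp": [0,0,0],"turn": 0,"fingers": 0.3},
    {"dp": [0,0,0],"turn": 0,"fingers": 0.7},
    {"dp": [0,0,0],"turn": 0,"fingers": 1},
    {"dp": [0,0,0],"turn": 0,"fingers": 1},
    {"dp": [0,0,0],"turn": 0,"fingers": 1},
    {"dp": [0,0,-0.3],"turn": 0,"fingers": 1},
    {"dp": [0,0,-0.8],"turn": 0,"fingers": 1},
    {"dp": [0,0,-1],"turn": 0,"fingers": 1},
    {"dp": [0,0,-1],"turn": 0,"fingers": 1},
    {"dp": [0,0,-0.5],"turn": 0,"fingers": 1},
    {"dp": [0,0.9,0],"turn": 0,"fingers": 1},
    {"dp": [0,1,0],"turn": 0,"fingers": 1},
    {"dp": [0,1,0],"turn": 0,"fingers": 1},
    {"dp": [0,1,0],"turn": 0,"fingers": 1},
    {"dp": [0,1,0],"turn": 0,"fingers": 1},
    {"dp": [0,1,0],"turn": 0,"fingers": 1},
    {"dp": [0,1,0],"turn": 0,"fingers": 1},
    {"dp": [0,1,0],"turn": 0,"fingers": 1},
    {"dp": [0,1,0],"turn": 0,"fingers": 1},
    {"dp": [0,0,0],"turn": 0,"fingers": 1}
  ]
}}

```text
clock: 28.72
ee_pos: [0.5026, -0.4521, 0.0953]
orientation: [[0.99, -0.142, 0.001], [-0.142, -0.99, -0.004], [0.002, 0.003, -1.0]]
contact_force: [0.4, -0.3, 0.0]
opening: 0.0853
```

Run:
```python
from m import *
s=manip.observe();print(s['clock'],s['ee_pos'])
p,d=grab('top');p2,_=grab('side')
h=hsv(p);W=world('top',d)
br=box((h[...,0]>=17)&(h[...,0]<=27)&(h[...,1]>110)&(W[...,2]>.03),(385,200,455,285)).astype(np.uint8);print(br.sum(),np.median(W[br>0],0),rect('top',cv2.morphologyEx(br,cv2.MORPH_OPEN,np.ones((2,2))),.048))
c=np.zeros((480,800,3),np.uint8);c[:,:400]=cv2.resize(p[198:282,385:455],(400,480),interpolation=2);c[:311,400:]=cv2.resize(p2[175:245,315:405],(400,311),interpolation=2)
cv2.imwrite('pics/final.png',c[...,::-1])
```

```text
28.7167 [ 0.5026 -0.4521  0.0953]
1072 [ 0.5766 -0.1866  0.0478] (array([ 574.9058, -188.7188]), array([99.8961, 49.3822]), -7.78424072265625)
```

View pics/final.png

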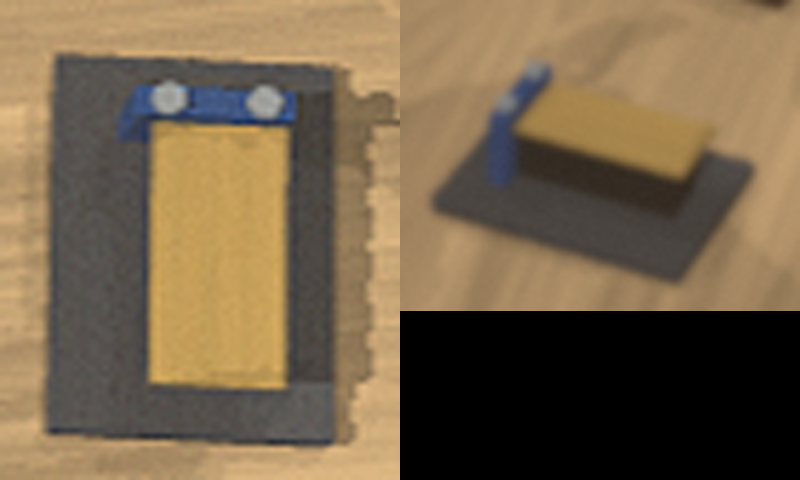

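The plate is flat and against the stop, but the top view gives centre (574.9,−188.7) against a seat of (577,−184.3), so it is about 4 mm to the −y side. There is time to mend it: I'll regrip, lift slightly, and shift +y 4 mm.

Call:
{"method": "jog_arm", "body": {
  "targets": [
    {"dp": [0,-0.9,0],"turn": 0,"fingers": 1},
    {"dp": [0,-1,0],"turn": 0,"fingers": 1},
    {"dp": [0,-1,0],"turn": 0,"fingers": 1},
    {"dp": [0,-1,0],"turn": 0,"fingers": 1},
    {"dp": [0,-1,0],"turn": 0,"fingers": 1},
    {"dp": [0,-1,0],"turn": 0,"fingers": 1},
    {"dp": [0,-1,0],"turn": 0,"fingers": 1},
    {"dp": [0,-1,0],"turn": 0,"fingers": 1},
    {"dp": [0,-0.7,0],"turn": 0,"fingers": 1},
    {"dp": [0,-0.3,0],"turn": 0,"fingers": 1},
    {"dp": [0,0,0],"turn": 0,"fingers": 1},
    {"dp": [0,0,0],"turn": 0,"fingers": 1},
    {"dp": [0,0,0],"turn": 0,"fingers": 1}
  ]
}}

```text
clock: 29.9
ee_pos: [0.5404, -0.183, 0.0942]
orientation: [[0.99, -0.138, 0.0], [-0.138, -0.99, -0.001], [0.0, 0.0, -1.0]]
contact_force: [-0.1, 0.9, -0.0]
opening: 0.0852
```

Call:
{"method": "jog_arm", "body": {
  "grip_force": 30,
  "targets": [
    {"dp": [0,0,0.6],"turn": 0,"fingers": 1},
    {"dp": [0,0,0.9],"turn": 0,"fingers": 1},
    {"dp": [0,0,0.9],"turn": 0,"fingers": 1},
    {"dp": [0,0,0.7],"turn": 0,"fingers": 1},
    {"dp": [0,0,0.35],"turn": 0,"fingers": 1},
    {"dp": [0,0,0.12],"turn": 0,"fingers": 1},
    {"dp": [0,0,0],"turn": 0,"fingers": 0.4},
    {"dp": [0,0,0],"turn": 0,"fingers": 0.3},
    {"dp": [0,0,0],"turn": 0,"fingers": 0.25},
    {"dp": [0,0,0],"turn": 0,"fingers": 0.2},
    {"dp": [0,0,0],"turn": 0,"fingers": 0.15},
    {"dp": [0,0,0],"turn": 0,"fingers": 0.1},
    {"dp": [0,0,0],"turn": 0,"fingers": -0.2},
    {"dp": [0,0,0],"turn": 0,"fingers": -1},
    {"dp": [0,0,0],"turn": 0,"fingers": -1}
  ]
}}

```text
clock: 31.15
ee_pos: [0.5415, -0.1829, -0.0114]
orientation: [[0.99, -0.138, 0.002], [-0.138, -0.99, -0.001], [0.002, 0.001, -1.0]]
contact_force: [-1.0, -0.8, 6.8]
opening: 0.0486
```

Call:
{"method": "jog_arm", "body": {
  "grip_force": 40,
  "targets": [
    {"dp": [0,0,0],"turn": 0,"fingers": -1},
    {"dp": [-0.05,0,-0.03],"turn": 0,"fingers": -1},
    {"dp": [0,0,-0.05],"turn": 0,"fingers": -1},
    {"dp": [0,0,0],"turn": 0,"fingers": -1},
    {"dp": [0,0,0],"turn": 0,"fingers": -1}
  ]
}}

```text
clock: 31.57
ee_pos: [0.5387, -0.1818, -0.0108]
orientation: [[0.99, -0.138, -0.0], [-0.138, -0.99, 0.0], [-0.0, -0.0, -1.0]]
contact_force: [1.3, 0.1, -1.3]
opening: 0.0486
```

Call:
{"method": "jog_arm", "body": {
  "targets": [
    {"dp": [0,0,-0.04],"turn": 0,"fingers": -1},
    {"dp": [0,-0.05,0],"turn": 0,"fingers": -1},
    {"dp": [0,-0.05,0],"turn": 0,"fingers": -1},
    {"dp": [0,-0.04,0],"turn": 0,"fingers": -1},
    {"dp": [0,0,0],"turn": 0,"fingers": -1},
    {"dp": [0,0,0],"turn": 0,"fingers": -1}
  ]
}}

```text
clock: 32.07
ee_pos: [0.5395, -0.1777, -0.0096]
orientation: [[0.99, -0.138, -0.0], [-0.138, -0.99, 0.0], [-0.0, -0.0, -1.0]]
contact_force: [-0.5, 0.1, -1.8]
opening: 0.0484
```

Call:
{"method": "jog_arm", "body": {
  "targets": [
    {"dp": [0.03,0,0],"turn": 0,"fingers": -1},
    {"dp": [0.02,0,0],"turn": 0,"fingers": -1},
    {"dp": [0,0,0],"turn": 0,"fingers": -1},
    {"dp": [0,0,0],"turn": 0,"fingers": -1}
  ]
}}

```text
clock: 32.4
ee_pos: [0.5411, -0.1781, -0.0094]
orientation: [[0.99, -0.138, 0.0], [-0.138, -0.99, -0.0], [0.0, 0.0, -1.0]]
contact_force: [1.0, 0.5, -0.1]
opening: 0.0484
```

Call:
{"method": "jog_arm", "body": {
  "targets": [
    {"dp": [0.02,0,0],"turn": 0,"fingers": -1},
    {"dp": [0,0,0],"turn": 0,"fingers": -1},
    {"dp": [0,0,0],"turn": 0,"fingers": -1}
  ]
}}

```text
clock: 32.65
ee_pos: [0.5416, -0.1782, -0.0095]
orientation: [[0.99, -0.138, -0.0], [-0.138, -0.99, 0.0], [-0.0, -0.0, -1.0]]
contact_force: [0.1, 0.3, -0.2]
opening: 0.0485
```

Call:
{"method": "jog_arm", "body": {
  "targets": [
    {"dp": [0.015,0,0],"turn": 0,"fingers": -1},
    {"dp": [0,0,0],"turn": 0,"fingers": -1},
    {"dp": [0,0,0],"turn": 0,"fingers": -1}
  ]
}}

```text
clock: 32.9
ee_pos: [0.542, -0.1782, -0.0095]
orientation: [[0.99, -0.138, -0.0], [-0.138, -0.99, 0.0], [-0.0, -0.0, -1.0]]
contact_force: [-0.5, -0.6, -1.0]
opening: 0.0486
```

Call:
{"method": "jog_arm", "body": {
  "targets": [
    {"dp": [0.015,0,0],"turn": 0,"fingers": -1},
    {"dp": [0,0,0],"turn": 0,"fingers": -1},
    {"dp": [0,0,0],"turn": 0,"fingers": -1}
  ]
}}

```text
clock: 33.15
ee_pos: [0.542, -0.1781, -0.0097]
orientation: [[0.99, -0.138, -0.001], [-0.138, -0.99, 0.0], [-0.001, -0.0, -1.0]]
contact_force: [-2.3, 0.2, -0.1]
opening: 0.0485
```

Against the stop (2.3 N). Lowering gently.

Call:
{"method": "jog_arm", "body": {
  "targets": [
    {"dp": [0,0,0.02],"turn": 0,"fingers": -1},
    {"dp": [0,0,0.015],"turn": 0,"fingers": -1},
    {"dp": [0,0,0],"turn": 0,"fingers": -1}
  ]
}}

```text
clock: 33.4
ee_pos: [0.542, -0.1781, -0.0108]
orientation: [[0.99, -0.138, -0.001], [-0.138, -0.99, 0.0], [-0.001, -0.0, -1.0]]
contact_force: [-3.3, 0.6, -0.9]
opening: 0.0488
```

Call:
{"method": "jog_arm", "body": {
  "targets": [
    {"dp": [0,0,0.015],"turn": 0,"fingers": -1},
    {"dp": [0,0,0],"turn": 0,"fingers": -1}
  ]
}}

```text
clock: 33.57
ee_pos: [0.5421, -0.178, -0.0112]
orientation: [[0.99, -0.138, -0.001], [-0.138, -0.99, 0.0], [-0.001, -0.0, -1.0]]
contact_force: [-4.3, 0.2, -0.0]
opening: 0.0491
```

Call:
{"method": "jog_arm", "body": {
  "targets": [
    {"dp": [0,0,0.012],"turn": 0,"fingers": -1},
    {"dp": [0,0,0],"turn": 0,"fingers": -1}
  ]
}}

```text
clock: 33.73
ee_pos: [0.5421, -0.1781, -0.0113]
orientation: [[0.99, -0.138, -0.001], [-0.138, -0.99, 0.0], [-0.001, -0.0, -1.0]]
contact_force: [-5.0, 0.9, 2.8]
opening: 0.0492
```

Call:
{"method": "jog_arm", "body": {
  "targets": [
    {"dp": [0,0,0.012],"turn": 0,"fingers": -1},
    {"dp": [0,0,0],"turn": 0,"fingers": -1}
  ]
}}

```text
clock: 33.9
ee_pos: [0.5421, -0.1781, -0.0114]
orientation: [[0.99, -0.138, -0.001], [-0.138, -0.99, 0.001], [-0.001, -0.0, -1.0]]
contact_force: [-6.7, 2.2, 4.1]
opening: 0.0486
```

Seated (4 N). Release and move clear again.

Call:
{"method": "jog_arm", "body": {
  "targets": [
    {"dp": [-0.01,0,-0.01],"turn": 0,"fingers": -1},
    {"dp": [0,0,0],"turn": 0,"fingers": 0.3},
    {"dp": [0,0,0],"turn": 0,"fingers": 0.7},
    {"dp": [0,0,0],"turn": 0,"fingers": 1},
    {"dp": [0,0,0],"turn": 0,"fingers": 1},
    {"dp": [0,0,0],"turn": 0,"fingers": 1},
    {"dp": [0,0,-0.3],"turn": 0,"fingers": 1},
    {"dp": [0,0,-0.8],"turn": 0,"fingers": 1},
    {"dp": [0,0,-1],"turn": 0,"fingers": 1},
    {"dp": [0,0,-1],"turn": 0,"fingers": 1},
    {"dp": [0,0,-0.5],"turn": 0,"fingers": 1},
    {"dp": [0,0.9,0],"turn": 0,"fingers": 1},
    {"dp": [0,1,0],"turn": 0,"fingers": 1},
    {"dp": [0,1,0],"turn": 0,"fingers": 1},
    {"dp": [0,1,0],"turn": 0,"fingers": 1},
    {"dp": [0,1,0],"turn": 0,"fingers": 1},
    {"dp": [0,1,0],"turn": 0,"fingers": 1},
    {"dp": [0,1,0],"turn": 0,"fingers": 1},
    {"dp": [0,0.5,0],"turn": 0,"fingers": 1},
    {"dp": [0,0,0],"turn": 0,"fingers": 1}
  ]
}}

```text
clock: 35.57
ee_pos: [0.5111, -0.4012, 0.0974]
orientation: [[0.99, -0.141, 0.001], [-0.141, -0.99, -0.002], [0.001, 0.001, -1.0]]
contact_force: [-0.3, 0.1, 0.2]
opening: 0.0854
```

Run:
```python
from m import *
s=manip.observe();print(s['clock'],s['ee_pos'])
p,d=grab('top');p2,_=grab('side')
h=hsv(p);W=world('top',d)
br=box((h[...,0]>=17)&(h[...,0]<=27)&(h[...,1]>110)&(W[...,2]>.03),(385,200,455,285)).astype(np.uint8);c,wh,a=rect('top',cv2.morphologyEx(br,cv2.MORPH_OPEN,np.ones((2,2))),.048);print(br.sum(),np.median(W[br>0],0),c,wh,a)
t=np.radians(-7.9);e=np.array([np.cos(t),np.sin(t)]);l=np.array([-e[1],e[0]]);print('vs seat along/across',(c-[577.,-184.3])@e,(c-[577.,-184.3])@l)
q=np.zeros((480,800,3),np.uint8);q[:,:400]=cv2.resize(p[198:282,385:455],(400,480),interpolation=2);q[:311,400:]=cv2.resize(p2[175:245,315:405],(400,311),interpolation=2)
cv2.imwrite('pics/final2.png',q[...,::-1])
```

```text
35.5667 [ 0.5111 -0.4012  0.0974]
1050 [ 0.5773 -0.1816  0.0478] [ 575.6055 -183.3352] [99.8199 47.414 ] -7.715576171875
vs seat along/across -1.5138417440627472 0.763976174559942
```

View pics/final2.png

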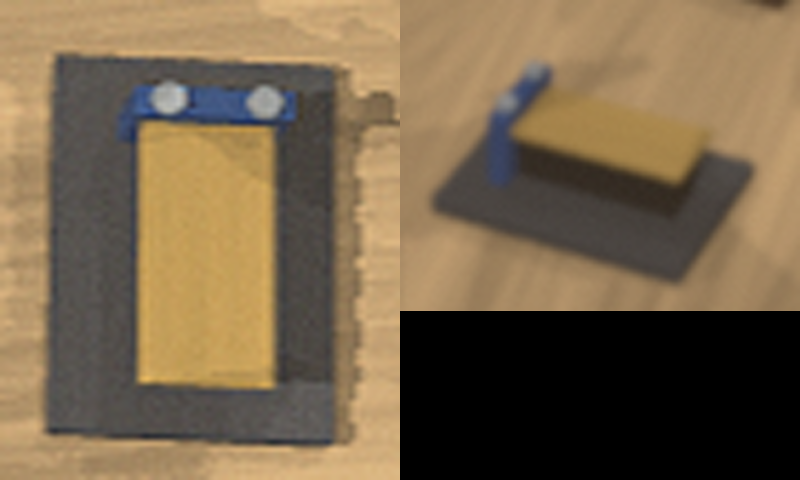

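The plate is now flat, against the stop and within about 1 mm of centre: edges at crop x 138 to 276, with equal bits of stop showing on each side once parallax is allowed for. Handing in.

```bash
python3 -c "
from station import manip
print(manip.finish_job())"
```

```text
the job is handed in; nothing more can be done
None
```

The job is handed in. I pressed on the plate and slid it out to about 33 mm overhang, gripped it by the side edges of the overhanging end, and laid it on the stand's rest against the blue stop. The highest press I read was about 9.6 N. All times and forces are readings at the end of each move, so brief peaks in between were not seen.

- **Final placing:** the top camera shows the plate flat (top surface at 47.8 mm), yaw −7.7° against about −7.9° for the stand, and about 0.8 mm off centre. It reads 1.5 mm short of my estimated seat along the length. That is within the 2 mm calibration error, and I felt 2 to 7 N against the stop while seating it.
- **Correction made:** the first placing was about 4 mm to one side, so I regripped it, lifted it about 2 mm, shifted it, laid it down again and let go. The regrip pressed the plate on the rest with about 7 N; each time I laid it down it took about 4 to 7 N.
- **Time and clearance:** the last clock reading before hand-in was about 35.6 s. The gripper was open and about 220 mm to the side of the plate. I did not separately check the other things on the bench at the end.

Three readings disagreed:
- **Tip height:** the reported TCP height was about 34 mm below the fingertips the camera saw, so I judged heights by camera and touch.
- **Gap to the lip:** the plate started about 20 mm behind the front lip by my measurement, against the stated 3 to 15 mm.
- **Sideways position:** the side camera and the top camera differed by about 4 mm at the stand. I trusted the unobstructed top view.

I viewed 15 pictures, five over the budget of 10, mostly to resolve these disagreements.

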